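Set the oil-bottle bin to rights

ROBOT

A 7-joint arm with a two-finger parallel gripper is mounted at the origin on the work surface. World frame = base frame: x ahead of the robot, y to its left, z up, the work surface at z = 0. Lengths are in mm, angles in rad, forces in N, time in s.
With the tool pointing down it reaches from about 400 to 875 mm from the base axis. Payload 4.4 kg.
Tool frame: the origin (TCP) lies at the very end of the fingers, on their centre line; the grasp point (between the pads) lies 19 mm behind it; z points along the fingers, y is the direction in which the jaws open and shut (so a half turn about z gives the same grasp; the last joint's range is limited). The gripper opens to 85 mm and grips with 20 to 120 N. Pads are 22 mm wide; open, the fingers measure 114 mm over their backs; the gripper's body (76 mm by 85 mm) begins 54 mm behind the grasp point. The pads swing forward as they close: fully open they stand 13 mm farther back than shut.
Start: joints at [-1.335, 0.628, 0.038, 1.517, -0.027, 0.996, -0.02], TCP at [193.181, 620.644, 231.313] pointing down, gripper open.
Joint ranges: [-3.06, 3.06], [-0.37, 2.12], [-1.25, 1.32], [0.18, 2.47], [-1.1, 4.24], [0.23, 1.98], [-2.94, 2.94]. Speed limits (rad/s): [2.57, 2.57, 3.14, 3.14, 3.14, 3.14, 3.14].

INTERFACE

Orientations are given as [roll, pitch, yaw] about the fixed x, y, z axes, in that order (R = Rz(yaw) Ry(pitch) Rx(roll)).
In Python, from cell import read_state, get_image, calibration, finish_job gives the robot as it stands. The module is installed in compiled form; this text tells all that it offers.
- The arm moves only by the tool apply_moves, never from a script. Its argument "increments" is a list of rows, each an object of numbers: "tx", "ty", "tz": the shift along the world's x, y, z in m; "rx", "ry", "rz": the turn, a rotation vector about the world's x, y, z in units of 5 degrees (1.0 is 5 degrees); "claw": the finger opening in m, from 0 to 0.0854. In form: [{"tx": .., "ty": .., "tz": .., "rx": .., "ry": .., "rz": .., "claw": ..}, ...]. A call has 1 to 12 rows; each row is the pose to reach, as a shift and turn from the pose commanded when the call began; what a row does not reach only later rows make up. A row lasts 1/10 s, in which the tool goes at most 50 mm and 8.59 degrees, less where a joint would pass 70% of its speed; a pose out of reach is approached as far as the arm can. A call with a gripper value outside its range is refused whole. The fingers move at their own pace and stop on an object; the grip force is fixed at half the most. Time passes only in rows, so rows that repeat a pose let the fingers close. It gives the time, the measured TCP pose, the force and the opening at its end, in the units of the state.
- read_state(): the state, without advancing time (a new reading comes with each control period).
- get_image(name): name is "scene" or "top" or "wrist"; returns the picture (420x560x3 uint8, red, green, blue); there is no depth.
- calibration(name): a dict with "camera_matrix" (3x3 intrinsics, pixels), "distortion" ([k1, k2, p1, p2, k3] as OpenCV has them; the pictures are not rectified), "origin" and "attitude" of the camera in the world. Camera axes: x right, y up, looking along -z (the intrinsics and any distortion apply to the point x, -y, -z); pixel columns grow to the right and rows downward; lengths in mm; the calibration is good to about 2 mm. A picture is of the moment at which its call begins: read the wrist's pose just before it. calibration takes no time and is no camera call; for the wrist camera it gives the pose at the moment of the call.
- finish_job(): hands the job in, once; it reports no verdict.
The state is a dict: "clock": time; "qpos": joint angles; "qd": joint speeds; "tau": joint torques, N m; "eef_pos": TCP position; "tool_rot": TCP orientation; "force": force on the tool from outside, world axes, zero at the start; "torque": the same for the moment, N m; "width": finger opening in mm.
Only numpy, scipy, OpenCV 4.12 (cv2) and the standard library are available. Lean on these libraries where they do the work, as an engineer would, in place of code of your own. Each camera call takes 0.05 s, during which the arm holds its last target. There are 200 camera calls.

TASK

The bottle bin on the engraver's bench has been jolted: stand every fallen oil bottle upright, cap up, on the floor of the blue bin, tipping it up inside the bin without lifting it out, because the caps weep. Lift the brass-wire and steel-wire spools that dropped in among them out of the bin and stand each on its end on the floor of the green wire tray with the copper one, which stays standing there; leave everything else on the bench where it is.

Things in the scene. Friction and masses are not known exactly. Their poses are not given: they have to be found in the camera images.
- bin_in (a point): Deep blue plastic bottle bin, fixed, open on top: inside 288 (x) x 448 (y) mm and 114 mm deep, plumb walls and floor 6 mm thick, rim 120 mm above the bench with an 8 mm outward lip. The point is the centre of the inner floor, 6 mm above the bench; x along the short side, y along the long side, z up.
- tray_in (a point): Shallow green metal wire tray, fixed: outside 260 (x) x 150 (y) x 30 mm high, walls and floor 4 mm thick. The point is the centre of its inner floor, 4 mm above the bench; x along the long side, z up. The copper spool stands near its +x end; the rest of it is free. (The grey tray of shavings is another tray.)
- spool_mid (a point): The brass-wire spool that has dropped into the bin: a round spool 50 mm high, standing on its end, two wooden flanges 60 mm across and 8 mm thick, wire 46 mm across between them, about 0.24 kg. The point is its centre, 25 mm above its underside; z is its axis.
- spool2_mid (a point): The steel-wire spool that has dropped into the bin, beside the brass one: same size and shape, paler wooden flanges. The point is its centre; z is its axis.
- tray_spool_mid (a point): The copper-wire spool that already stands in the wire tray (same shape as the brass one); leave it there. The point is its centre.
- bottle_a_mid (a point): Fallen square oil bottle, amber with a black cap and an orange label band: 190 mm long, 0.2-0.3 kg, lying on a flat side on the bin floor, roughly along the bin's x, either way round; may be absent. The point is on its centre line, 95 mm from foot and cap end; x is its long axis, from foot to cap (upright: x up, point 95 mm above the floor); y and z square to its flat sides.
- bottle_b_mid (a point): Fallen square oil bottle, white with a red cap and a red label band: 190 mm long, 0.2-0.3 kg, lying on a flat side on the bin floor, roughly along the bin's x, either way round; may be absent. The point is on its centre line, 95 mm from foot and cap end; x is its long axis, from foot to cap (upright: x up, point 95 mm above the floor); y and z square to its flat sides.
- bottle_c_mid (a point): Fallen square oil bottle, green with a yellow cap and a yellow label band: 190 mm long, 0.2-0.3 kg, lying on a flat side on the bin floor, roughly along the bin's x, either way round; may be absent. The point is on its centre line, 95 mm from foot and cap end; x is its long axis, from foot to cap (upright: x up, point 95 mm above the floor); y and z square to its flat sides.
- jar: Small round jar with a white lid, 52 mm across and 75 mm high; bystander.
- graver: Graver with a wooden handle lying on the bench, 160 mm long; bystander.
- brush: Brush lying on the bench, 180 mm long; bystander.
- tin: Small round tin with a red band, 54 mm across and 60 mm high; bystander.
- bottle_a_foot (a point): Centre of the flat foot of bottle a, same axes. From the foot the body is 42 x 42 mm in section for 138 mm, then a neck 22 mm thick and 10 mm long, then a round screw cap 32 mm in diameter and 42 mm long.
- bottle_b_foot (a point): Centre of the flat foot of bottle b, same axes. From the foot the body is 42 x 42 mm in section for 138 mm, then a neck 22 mm thick and 10 mm long, then a round screw cap 32 mm in diameter and 42 mm long.
- bottle_c_foot (a point): Centre of the flat foot of bottle c, same axes. From the foot the body is 42 x 42 mm in section for 138 mm, then a neck 22 mm thick and 10 mm long, then a round screw cap 32 mm in diameter and 42 mm long.
Mind the look-alikes: they are no part of the job. What is shaped like the part that bears bottle_a_mid but purple is not meant.

How it is judged (in metres and radians):
At the end, for the whole second after the job is handed in: Every bottle present stands upright (within 6 degrees), cap up, on the bin floor, never lifted out; the brass and steel spools stand on end (within 8 degrees) on the floor of the green wire tray, where the copper one still stands; nothing else was pushed more than 30 mm (angle between each of bottle_a_mid, bottle_b_mid, bottle_c_mid's own x axis and vertical below 0.1 rad and x of bottle_a_mid in the frame of bin_in between -0.144 and 0.144 m and y of bottle_a_mid in the frame of bin_in between -0.224 and 0.224 m and z of bottle_a_mid in the frame of bin_in between 0.083 and 0.107 m and x of bottle_b_mid in the frame of bin_in between -0.144 and 0.144 m and y of bottle_b_mid in the frame of bin_in between -0.224 and 0.224 m and z of bottle_b_mid in the frame of bin_in between 0.083 and 0.107 m and x of bottle_c_mid in the frame of bin_in between -0.144 and 0.144 m and y of bottle_c_mid in the frame of bin_in between -0.224 and 0.224 m and z of bottle_c_mid in the frame of bin_in between 0.083 and 0.107 m and angle between the z axis of each of spool_mid, spool2_mid, tray_spool_mid and the z axis of tray_in, either way round below 0.15 rad and x of spool_mid in the frame of tray_in between -0.126 and 0.126 m and y of spool_mid in the frame of tray_in between -0.071 and 0.071 m and z of spool_mid in the frame of tray_in between 0.016 and 0.034 m and x of spool2_mid in the frame of tray_in between -0.126 and 0.126 m and y of spool2_mid in the frame of tray_in between -0.071 and 0.071 m and z of spool2_mid in the frame of tray_in between 0.016 and 0.034 m and x of tray_spool_mid in the frame of tray_in between -0.126 and 0.126 m and y of tray_spool_mid in the frame of tray_in between -0.071 and 0.071 m and z of tray_spool_mid in the frame of tray_in between 0.016 and 0.034 m); the robot touches nothing.
It fails at once if bottle a was lifted out of the bin (its foot above the rim) (z of bottle_a_foot in the frame of bin_in above 0.114 m).
It fails at once if bottle b was lifted out of the bin (its foot above the rim) (z of bottle_b_foot in the frame of bin_in above 0.114 m).
It fails at once if bottle c was lifted out of the bin (its foot above the rim) (z of bottle_c_foot in the frame of bin_in above 0.114 m).
It fails at once if things that are not part of the job were pushed about (more than 30 mm) (distance of any of jar, graver, brush, tin from where it was at the start of the episode above 0.03 m).
Of bottle_a, bottle_b, bottle_c only 2 to 3 are there at a start; the rules pass over those that are not, and their reading is None.
At some moment in a run one of spool may be knocked a few centimetres aside while the robot is not near it.
Once in a run the grip may slacken for a moment while it holds something.
It also fails if it takes over 210 s, if anything falls off the work surface, if the arm or the gripper's body presses on something with over 40 N, if the wrist force passes 120 N, or if a joint passes its speed limit or range.

## Working session

There is one attempt and no reset: what is moved stays moved. The work goes in short steps, Python scripts to look and compute and a tool call to move; the robot and the scene stay as the last step left them, time stands still between calls to the robot, and variables do not carry over. Pictures are saved under pics/ and viewed, about 12 in all and at most 16, crops included, and the job is handed in when it is done.

Besides the shell and the picture viewer there is one more tool, called after "Emit:" in YAML: its name, and indented under it one key for each argument. apply_moves: Moves the arm, as the interface text tells. Its arguments: {"type":"object","properties":{"increments":{"type":"array"}},"required":["increments"]}

```bash
mkdir -p pics
cat > h.py <<'E'
import numpy as np, cv2
from cell import read_state, get_image, calibration, finish_job
from scipy.spatial.transform import Rotation as R
def rot(a):
    a=np.array(a,float)
    return a if a.shape==(3,3) else R.from_euler('xyz',a).as_matrix()
def ray(c,px):
    K=np.array(c['camera_matrix'],float);d=np.array(c['distortion'],float)
    p=cv2.undistortPoints(np.array(px,float).reshape(-1,1,2),K,d).reshape(-1,2)
    v=np.c_[p[:,0],-p[:,1],-np.ones(len(p))]@rot(c['attitude']).T
    return np.array(c['origin'],float),v
def onz(c,px,z):
    o,v=ray(c,px); return o+v*((z-o[2])/v[:,2])[:,None]
def save(n,im): cv2.imwrite('pics/'+n,im[:,:,::-1])
E
python3 - <<'E'
from h import *
s=read_state();print({k:np.round(v,3) for k,v in s.items()})
for n in('scene','top','wrist'):
    c=calibration(n);print(n,c);save(n+'0.png',get_image(n))
E
```

```text
{'clock': np.float64(0.0), 'qpos': array([-1.335,  0.629,  0.038,  1.518, -0.027,  0.996, -0.02 ]), 'qd': array([ 0.001,  0.001, -0.   , -0.   ,  0.   , -0.001, -0.001]), 'tau': array([-1.0000e-03, -5.6341e+01,  1.2270e+00, -1.9344e+01,  1.1000e-02,
        1.1000e-02, -0.0000e+00]), 'eef_pos': array([192.961, 620.027, 230.383]), 'tool_rot': array([-3.14,  0.  ,  2.84]), 'force': array([-0.784, -0.105, -0.32 ]), 'torque': array([-0.035,  0.007, -0.039]), 'width': np.float64(85.609)}
scene {'camera_matrix': array([[434.2502256,   0.       , 284.4395037],
       [  0.       , 434.2502256, 207.3955577],
       [  0.       ,   0.       ,   1.       ]]), 'distortion': array([-0.13503351,  0.        ,  0.        ,  0.        ,  0.        ]), 'origin': array([975.45887027, 839.26634852, 840.10874491]), 'attitude': array([ 0.89160722, -0.01702728,  2.62410639])}
top {'camera_matrix': array([[439.88988293,   0.        , 281.72085832],
       [  0.        , 439.88988293, 209.84023037],
       [  0.        ,   0.        ,   1.        ]]), 'distortion': array([0.01158941, 0.        , 0.        , 0.        , 0.        ]), 'origin': array([ 394.24777947,  -13.57100502, 1314.90380571]), 'attitude': array([ 0.07904357, -0.01214965, -1.600657  ])}
wrist {'camera_matrix': array([[347.69783181,   0.        , 275.67412314],
       [  0.        , 347.69783181, 210.71899912],
       [  0.        ,   0.        ,   1.        ]]), 'distortion': array([-0.07999251,  0.        ,  0.        ,  0.        ,  0.        ]), 'origin': array([121.47766899, 642.6279085 , 372.96584647]), 'attitude': array([-3.01135904e-01,  9.03214241e-04,  1.26909092e+00])}
```

View pics/top0.png

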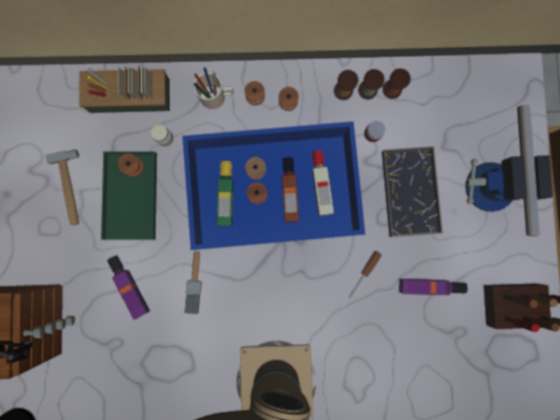

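View pics/scene0.png

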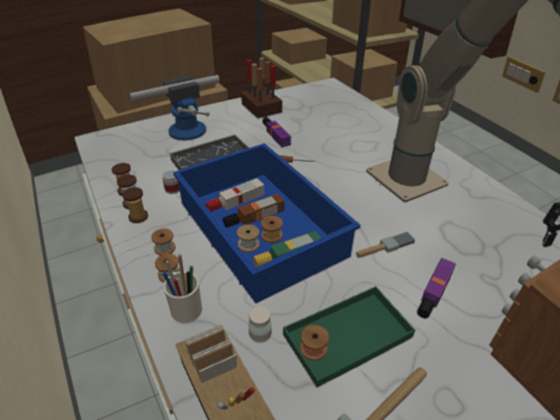

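The top view shows green c (225,195), amber a (290,190) and white b (322,185), all in the bin with their caps toward +x. The two bin spools are at (256,167) and (257,193). The green tray is at (130,195), with copper at (131,163). Spools at (255,93) and (288,98) are loose on the bench, and purple bottles at (127,287) and (433,287) also lie there. These four are look-alikes outside the bin and not part of the job. Next I'll confirm with an enlarged crop and measure.

Run:
```python
from h import *
im=cv2.imread('pics/top0.png');cr=im[115:255,180:370];cv2.imwrite('pics/c1.png',cv2.resize(cr,None,fx=4,fy=4,interpolation=cv2.INTER_CUBIC))
c=calibration('top')
print('bin rim',onz(c,[[184,135],[354,123],[364,234],[191,248]],120).round())
print('tray',onz(c,[[104,152],[156,152],[155,240],[102,239]],30).round())
hsv=cv2.cvtColor(im,cv2.COLOR_BGR2HSV)
for n,lo,hi in(('yel',(22,120,120),(34,255,255)),('green',(40,60,60),(85,255,255)),('red',(0,150,90),(6,255,255)),('wood',(4,80,80),(16,200,255)),('white',(0,0,140),(180,60,255)),('black',(0,0,0),(180,255,60))):
    m=cv2.inRange(hsv,lo,hi);k=np.zeros_like(m);k[140:235,195:355]=1;k[150:180,110:150]=1;m=m*k
    N,_,st,ce=cv2.connectedComponentsWithStats(m)
    for i in range(1,N):
        if st[i,4]>25: print(n,st[i],ce[i].round(1),onz(c,ce[i],48 if n!='wood' else 56)[0].round())
```

```text
bin rim [[ 703.  232.  120.]
 [ 724. -238.  120.]
 [ 416. -253.  120.]
 [ 392.  217.  120.]]
tray [[681. 485.  30.]
 [677. 333.  30.]
 [418. 338.  30.]
 [426. 490.  30.]]
yel [221 162  10  13 120] [225.7 168.1] [620. 127.  48.]
yel [219 193  11   4  43] [223.9 194.5] [543. 134.  48.]
green [110 154  40  26 511] [128.7 168.8] [626. 407.  48.]
green [218 176  14  49 354] [225.3 198.1] [533. 130.  48.]
wood [118 154  25  22 387] [130.4 164.7] [636. 400.  56.]
wood [247 158  18  20 258] [255.3 167.8] [617.  41.  56.]
wood [283 175  13  20 216] [289.1 184.3] [567. -55.  56.]
wood [248 184  18  19 256] [256.6 193. ] [544.  39.  56.]
wood [285 212  13   9  95] [291.1 216.3] [474. -58.  56.]
white [314 168  19  46 349] [323.4 189.6] [ 550. -155.   48.]
black [345 140  10  89 400] [350.3 178.2] [ 581. -234.   48.]
black [110 153  16   2  29] [116.8 153.4] [672. 441.  48.]
black [132 153  18   3  36] [140.7 153.6] [670. 373.  48.]
black [283 158  11  17 145] [287.6 165.1] [624. -53.  48.]
black [195 171   5  64 170] [196.3 209.5] [502. 214.  48.]
```

View pics/c1.png

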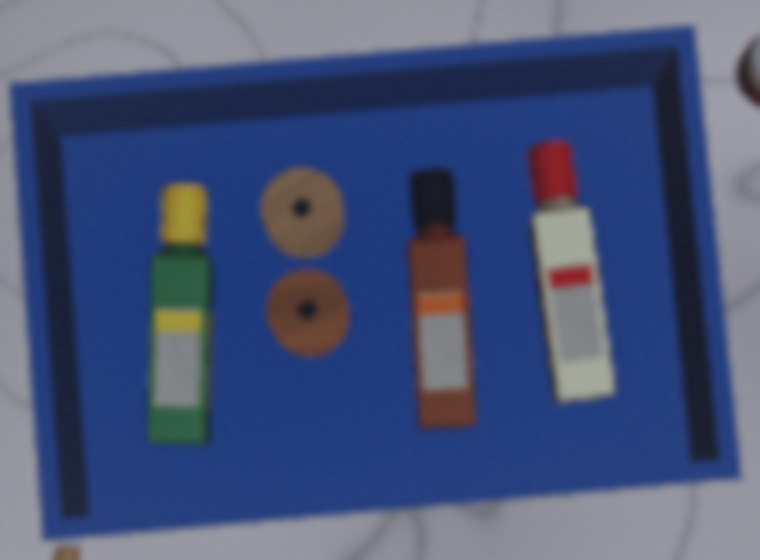

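The crop confirms all three bottles have their caps far, toward +x. Pale steel is at crop (302,212) and brass at (308,312), and both stand between green and amber. Moving over the spools now.

Emit:
apply_moves:
  increments:
    - {"tx":0.03,"ty":-0.04,"tz":0.02,"rz":0.4}
    - {"tx":0.06,"ty":-0.08,"tz":0.04,"rz":0.8}
    - {"tx":0.09,"ty":-0.12,"tz":0.06,"rz":1.2}
    - {"tx":0.12,"ty":-0.16,"tz":0.07,"rz":1.6}
    - {"tx":0.15,"ty":-0.2,"tz":0.07,"rz":2.0}
    - {"tx":0.18,"ty":-0.24,"tz":0.07,"rz":2.4}
    - {"tx":0.21,"ty":-0.28,"tz":0.07,"rz":2.8}
    - {"tx":0.24,"ty":-0.32,"tz":0.07,"rz":3.2}
    - {"tx":0.27,"ty":-0.36,"tz":0.07,"rz":3.6}
    - {"tx":0.3,"ty":-0.4,"tz":0.07,"rz":4}
    - {"tx":0.33,"ty":-0.45,"tz":0.07,"rz":4}
    - {"tx":0.35,"ty":-0.49,"tz":0.07,"rz":4}

```text
$.increments[0]: bad value
```

Emit:
apply_moves:
  increments:
    - {"tx":0.03,"ty":-0.04,"tz":0}
    - {"tx":0.04,"ty":-0.09,"tz":0}
    - {"tx":0.04,"ty":-0.09}
    - {"tx":0.04,"ty":-0.09}

```text
$.increments[0]: bad value
```

Run:
```python
from h import *
s=read_state();print({k:np.round(s[k],3) for k in('clock','qpos','eef_pos','tool_rot','force')})
c=calibration('wrist');print(c['origin'],c['attitude']);im=get_image('wrist');save('w1.png',im)
```

```text
{'clock': np.float64(0.15), 'qpos': array([-1.335,  0.629,  0.038,  1.518, -0.027,  0.996, -0.02 ]), 'eef_pos': array([193.053, 620.182, 230.591]), 'tool_rot': array([-3.14,  0.  ,  2.84]), 'force': array([-0.023,  0.034, -0.072])}
[121.49561663 642.68016934 373.08566891] [-3.01128631e-01  6.45880909e-04  1.26908704e+00]
```

View pics/w1.png

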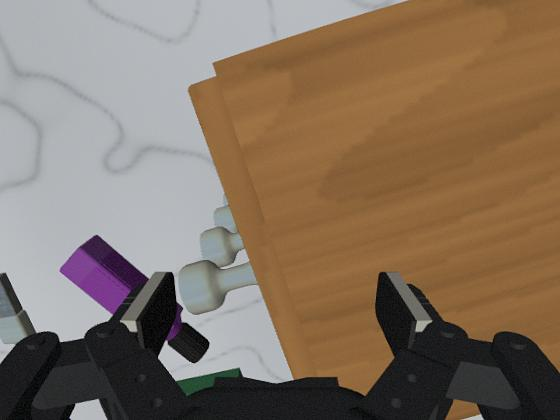

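The move was refused because every field is required, so I'll resend with all of them. The view shows the chest of drawers under the start pose, so I'll rise first.

Emit:
apply_moves:
  increments:
    - {"tx":0.0,"ty":0.0,"tz":0.05,"rx":0,"ry":0,"rz":0,"claw":0.085}
    - {"tx":0.04,"ty":-0.03,"tz":0.07,"rx":0,"ry":0,"rz":0.4,"claw":0.085}
    - {"tx":0.07,"ty":-0.07,"tz":0.07,"rx":0,"ry":0,"rz":0.8,"claw":0.085}
    - {"tx":0.11,"ty":-0.1,"tz":0.07,"rx":0,"ry":0,"rz":1.2,"claw":0.085}
    - {"tx":0.14,"ty":-0.14,"tz":0.07,"rx":0,"ry":0,"rz":1.6,"claw":0.085}
    - {"tx":0.18,"ty":-0.17,"tz":0.07,"rx":0,"ry":0,"rz":2,"claw":0.085}
    - {"tx":0.21,"ty":-0.21,"tz":0.07,"rx":0,"ry":0,"rz":2.5,"claw":0.085}
    - {"tx":0.25,"ty":-0.24,"tz":0.07,"rx":0,"ry":0,"rz":3,"claw":0.085}
    - {"tx":0.28,"ty":-0.28,"tz":0.07,"rx":0,"ry":0,"rz":3.5,"claw":0.085}
    - {"tx":0.31,"ty":-0.32,"tz":0.07,"rx":0,"ry":0,"rz":4,"claw":0.085}
    - {"tx":0.33,"ty":-0.36,"tz":0.07,"rx":0,"ry":0,"rz":4,"claw":0.085}
    - {"tx":0.35,"ty":-0.4,"tz":0.07,"rx":0,"ry":0,"rz":4,"claw":0.085}

```text
clock: 1.4
eef_pos: [544.1, 218.2, 301.1]
tool_rot: [-3.141, -0.0, -3.095]
force: [1.5, 0.9, -0.4]
width: 84.8
```

Emit:
apply_moves:
  increments:
    - {"tx":0.01,"ty":-0.045,"tz":0,"rx":0,"ry":0,"rz":0,"claw":0.085}
    - {"tx":0.02,"ty":-0.09,"tz":0,"rx":0,"ry":0,"rz":0,"claw":0.085}
    - {"tx":0.03,"ty":-0.135,"tz":0,"rx":0,"ry":0,"rz":0,"claw":0.085}
    - {"tx":0.03,"ty":-0.18,"tz":0,"rx":0,"ry":0,"rz":0,"claw":0.085}
    - {"tx":0.03,"ty":-0.18,"tz":0,"rx":0,"ry":0,"rz":0,"claw":0.085}
    - {"tx":0.03,"ty":-0.18,"tz":0,"rx":0,"ry":0,"rz":0,"claw":0.085}
    - {"tx":0.03,"ty":-0.18,"tz":0,"rx":0,"ry":0,"rz":0,"claw":0.085}

```text
clock: 2.1
eef_pos: [573.0, 42.3, 301.2]
tool_rot: [3.14, -0.0, -3.093]
force: [-0.2, 1.3, -0.2]
width: 84.7
```

Run:
```python
from h import *
s=read_state();print({k:np.round(s[k],3) for k in('clock','qpos','eef_pos','tool_rot','force')})
c=calibration('wrist');print(c['origin'],c['attitude']);im=get_image('wrist');save('w1.png',im);import pickle;pickle.dump(c,open('w1.pkl','wb'))
```

```text
{'clock': np.float64(2.1), 'qpos': array([-0.151,  0.448,  0.044,  1.642, -0.024,  1.053,  1.52 ]), 'eef_pos': array([573.03 ,  42.313, 301.224]), 'tool_rot': array([ 3.14 , -0.   , -3.093]), 'force': array([-0.216,  1.263, -0.177])}
[498.1341054   38.20838609 443.71542294] [-0.30112627 -0.00200991  1.62002296]
```

View pics/w1.png

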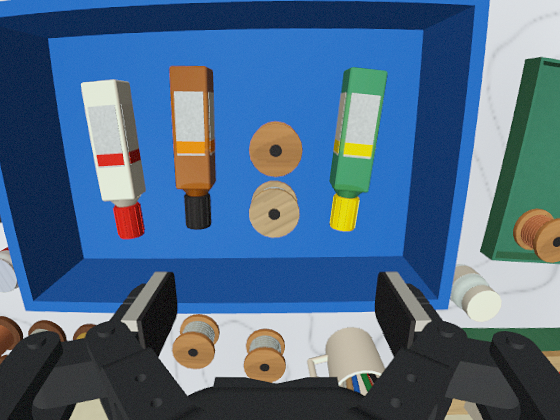

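Wrist view: the bottles lie in the bin, white cap (128,220), amber cap (198,211), green cap (344,213). The brass hole is at (275,151) and the steel hole at (274,214). Copper stands in the tray at the right.

Run:
```python
from h import *
import pickle;c=pickle.load(open('w1.pkl','rb'))
print('brass,steel',onz(c,[[275,151],[274,214]],56).round())
for n,p in(('b',[[105,81],[128,220]]),('a',[[190.5,67],[198,211]]),('c',[[367,69],[344,213]])):
    w=onz(c,p,27);d=(w[1]-w[0])[:2];print(n,w.round(),np.hypot(*d).round(),np.degrees(np.arctan2(d[1],d[0])).round(1))
print('copper',onz(c,[[540,222]],54).round())
print('rim inner?',onz(c,[[50,37],[425,30],[405,257],[83,258]],6).round())
```

```text
brass,steel [[549.  41.  56.]
 [622.  43.  56.]]
b [[ 480. -160.   27.]
 [ 649. -143.   27.]] 170.0 5.5
a [[462. -59.  27.]
 [632. -52.  27.]] 171.0 2.3
c [[454. 141.  27.]
 [626. 132.  27.]] 172.0 -3.0
copper [[618. 376.  54.]]
rim inner? [[ 428. -236.    6.]
 [ 403.  210.    6.]
 [ 693.  229.    6.]
 [ 717. -223.    6.]]
```

Emit:
apply_moves:
  increments:
    - {"tx":-0.025,"ty":-0.001,"tz":-0.05,"rx":0,"ry":0,"rz":0,"claw":0.085}
    - {"tx":-0.025,"ty":-0.001,"tz":-0.1,"rx":0,"ry":0,"rz":0,"claw":0.085}
    - {"tx":-0.025,"ty":-0.001,"tz":-0.15,"rx":0,"ry":0,"rz":0,"claw":0.085}
    - {"tx":-0.025,"ty":-0.001,"tz":-0.2,"rx":0,"ry":0,"rz":0,"claw":0.085}
    - {"tx":-0.025,"ty":-0.001,"tz":-0.24,"rx":0,"ry":0,"rz":0,"claw":0.085}
    - {"tx":-0.025,"ty":-0.001,"tz":-0.265,"rx":0,"ry":0,"rz":0,"claw":0.085}
    - {"tx":-0.025,"ty":-0.001,"tz":-0.28,"rx":0,"ry":0,"rz":0,"claw":0.085}
    - {"tx":-0.025,"ty":-0.001,"tz":-0.288,"rx":0,"ry":0,"rz":0,"claw":0.085}
    - {"tx":-0.025,"ty":-0.001,"tz":-0.288,"rx":0,"ry":0,"rz":0,"claw":0.085}

```text
clock: 3.05
eef_pos: [548.3, 40.4, 13.1]
tool_rot: [3.141, -0.0, -3.093]
force: [-0.7, -0.1, -0.2]
width: 85.1
```

Emit:
apply_moves:
  increments:
    - {"tx":0,"ty":0,"tz":0,"rx":0,"ry":0,"rz":0,"claw":0.03}
    - {"tx":0,"ty":0,"tz":0,"rx":0,"ry":0,"rz":0,"claw":0.03}
    - {"tx":0,"ty":0,"tz":0,"rx":0,"ry":0,"rz":0,"claw":0.03}
    - {"tx":0,"ty":0,"tz":0,"rx":0,"ry":0,"rz":0,"claw":0.03}
    - {"tx":0,"ty":0,"tz":0,"rx":0,"ry":0,"rz":0,"claw":0.03}
    - {"tx":0,"ty":0,"tz":0,"rx":0,"ry":0,"rz":0,"claw":0.03}
    - {"tx":0,"ty":0,"tz":0.03,"rx":0,"ry":0,"rz":0,"claw":0.03}
    - {"tx":0,"ty":0,"tz":0.06,"rx":0,"ry":0,"rz":0,"claw":0.03}

```text
clock: 3.85
eef_pos: [547.6, 39.5, 74.2]
tool_rot: [-3.142, -0.001, -3.094]
force: [0.4, 0.6, -2.6]
width: 58.1
```

Emit:
apply_moves:
  increments:
    - {"tx":0,"ty":0,"tz":0.04,"rx":0,"ry":0,"rz":0,"claw":0.03}
    - {"tx":0,"ty":0,"tz":0.08,"rx":0,"ry":0,"rz":0,"claw":0.03}
    - {"tx":0,"ty":0,"tz":0.12,"rx":0,"ry":0,"rz":0,"claw":0.03}
    - {"tx":-0.01,"ty":0.04,"tz":0.14,"rx":0,"ry":0,"rz":0,"claw":0.03}
    - {"tx":-0.02,"ty":0.085,"tz":0.14,"rx":0,"ry":0,"rz":0,"claw":0.03}
    - {"tx":-0.03,"ty":0.13,"tz":0.14,"rx":0,"ry":0,"rz":0,"claw":0.03}
    - {"tx":-0.04,"ty":0.175,"tz":0.14,"rx":0,"ry":0,"rz":0,"claw":0.03}
    - {"tx":-0.05,"ty":0.22,"tz":0.14,"rx":0,"ry":0,"rz":0,"claw":0.03}
    - {"tx":-0.06,"ty":0.265,"tz":0.14,"rx":0,"ry":0,"rz":0,"claw":0.03}
    - {"tx":-0.07,"ty":0.31,"tz":0.14,"rx":0,"ry":0,"rz":0,"claw":0.03}
    - {"tx":-0.08,"ty":0.355,"tz":0.14,"rx":0,"ry":0,"rz":0,"claw":0.03}
    - {"tx":-0.08,"ty":0.372,"tz":0.14,"rx":0,"ry":0,"rz":0,"claw":0.03}

```text
clock: 5.05
eef_pos: [464.2, 418.2, 214.0]
tool_rot: [3.137, -0.001, -3.087]
force: [0.3, 0.3, -3.1]
width: 58.0
```

Emit:
apply_moves:
  increments:
    - {"tx":0,"ty":0,"tz":-0.03,"rx":0,"ry":0,"rz":0,"claw":0.03}
    - {"tx":0,"ty":0,"tz":-0.07,"rx":0,"ry":0,"rz":0,"claw":0.03}
    - {"tx":0,"ty":0,"tz":-0.11,"rx":0,"ry":0,"rz":0,"claw":0.03}
    - {"tx":0,"ty":0,"tz":-0.14,"rx":0,"ry":0,"rz":0,"claw":0.03}
    - {"tx":0,"ty":0,"tz":-0.16,"rx":0,"ry":0,"rz":0,"claw":0.03}
    - {"tx":0,"ty":0,"tz":-0.17,"rx":0,"ry":0,"rz":0,"claw":0.03}
    - {"tx":0,"ty":0,"tz":-0.17,"rx":0,"ry":0,"rz":0,"claw":0.03}

```text
clock: 5.75
eef_pos: [467.5, 411.0, 42.6]
tool_rot: [-3.14, -0.002, -3.094]
force: [-0.2, 0.3, -2.4]
width: 58.2
```

Run:
```python
from h import *
s=read_state();print({k:np.round(s[k],3) for k in('clock','eef_pos','force','width')})
a=get_image('scene')[180:400,150:430]
b=get_image('top')[120:260,90:370]
save('s2.png',cv2.resize(np.vstack([a[:, :280],b]),None,fx=1.6,fy=1.6,interpolation=cv2.INTER_CUBIC))
```

```text
{'clock': np.float64(5.75), 'eef_pos': array([467.492, 411.02 ,  42.591]), 'force': array([-0.183,  0.326, -2.366]), 'width': np.float64(58.193)}
```

View pics/s2.png

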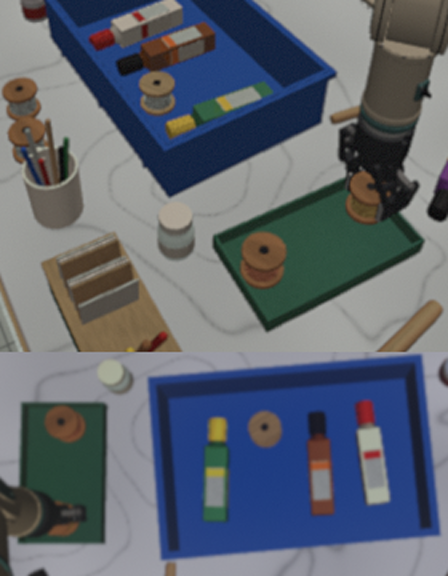

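The brass spool hangs over the -x end of the green tray, clear of the copper one. Lowering and releasing it.

Emit:
apply_moves:
  increments:
    - {"tx":0,"ty":0,"tz":-0.016,"rx":0,"ry":0,"rz":0,"claw":0.03}
    - {"tx":0,"ty":0,"tz":-0.026,"rx":0,"ry":0,"rz":0,"claw":0.03}
    - {"tx":0,"ty":0,"tz":-0.031,"rx":0,"ry":0,"rz":0,"claw":0.03}
    - {"tx":0,"ty":0,"tz":-0.031,"rx":0,"ry":0,"rz":0,"claw":0.03}
    - {"tx":0,"ty":0,"tz":-0.031,"rx":0,"ry":0,"rz":0,"claw":0.085}
    - {"tx":0,"ty":0,"tz":-0.031,"rx":0,"ry":0,"rz":0,"claw":0.085}
    - {"tx":0,"ty":0,"tz":-0.031,"rx":0,"ry":0,"rz":0,"claw":0.085}
    - {"tx":0,"ty":0,"tz":-0.031,"rx":0,"ry":0,"rz":0,"claw":0.085}
    - {"tx":0,"ty":0,"tz":0.01,"rx":0,"ry":0,"rz":0,"claw":0.085}
    - {"tx":0,"ty":0,"tz":0.06,"rx":0,"ry":0,"rz":0,"claw":0.085}
    - {"tx":0,"ty":0,"tz":0.11,"rx":0,"ry":0,"rz":0,"claw":0.085}
    - {"tx":0.02,"ty":-0.02,"tz":0.15,"rx":0,"ry":0,"rz":0,"claw":0.085}

```text
clock: 7.05
eef_pos: [485.2, 396.3, 196.1]
tool_rot: [3.137, -0.001, -3.087]
force: [1.1, 1.9, 0.5]
width: 84.6
```

Emit:
apply_moves:
  increments:
    - {"tx":0.02,"ty":-0.035,"tz":0.02,"rx":0,"ry":0,"rz":0,"claw":0.085}
    - {"tx":0.035,"ty":-0.08,"tz":0.02,"rx":0,"ry":0,"rz":0,"claw":0.085}
    - {"tx":0.05,"ty":-0.125,"tz":0.02,"rx":0,"ry":0,"rz":0,"claw":0.085}
    - {"tx":0.065,"ty":-0.17,"tz":0.02,"rx":0,"ry":0,"rz":0,"claw":0.085}
    - {"tx":0.08,"ty":-0.215,"tz":0.02,"rx":0,"ry":0,"rz":0,"claw":0.085}
    - {"tx":0.095,"ty":-0.26,"tz":0.02,"rx":0,"ry":0,"rz":0,"claw":0.085}
    - {"tx":0.11,"ty":-0.305,"tz":0.01,"rx":0,"ry":0,"rz":0,"claw":0.085}
    - {"tx":0.12,"ty":-0.349,"tz":0.01,"rx":0,"ry":0,"rz":0,"claw":0.085}
    - {"tx":0.12,"ty":-0.349,"tz":0.01,"rx":0,"ry":0,"rz":0,"claw":0.085}
    - {"tx":0.12,"ty":-0.349,"tz":0.01,"rx":0,"ry":0,"rz":0,"claw":0.085}

```text
clock: 8.05
eef_pos: [608.3, 40.8, 203.1]
tool_rot: [-3.141, -0.0, -3.098]
force: [0.7, 1.1, -0.0]
width: 84.6
```

Run:
```python
from h import *
s=read_state();print({k:np.round(s[k],3) for k in('clock','eef_pos','force','width')})
c=calibration('wrist');im=get_image('wrist')
h=cv2.cvtColor(im,cv2.COLOR_RGB2HSV);m=cv2.inRange(h,(5,30,110),(22,150,255))
m=cv2.morphologyEx(m,cv2.MORPH_OPEN,np.ones((5,5)))
N,_,st,ce=cv2.connectedComponentsWithStats(m)
for i in range(1,N):
    if st[i,4]>400: print(st[i],ce[i].round(),onz(c,ce[i],56)[0].round())
save('w3.png',im)
```

```text
{'clock': np.float64(8.05), 'eef_pos': array([608.271,  40.844, 203.079]), 'force': array([ 0.662,  1.118, -0.039]), 'width': np.float64(84.599)}
[ 244  167   67   74 3698] [277. 204.] [617.  42.  56.]
[ 342  352   49   42 1342] [364. 371.] [795. 142.  56.]
[167 365  34  29 576] [185. 378.] [813. -46.  56.]
```

View pics/w3.png

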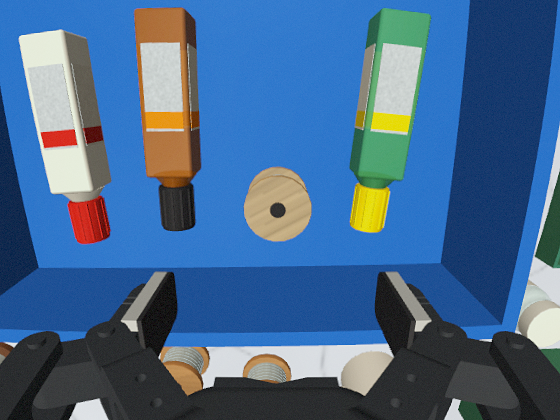

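The steel spool stands undisturbed, hole at (278,210), about (620,42) mm. Picking it.

Emit:
apply_moves:
  increments:
    - {"tx":0.012,"ty":0.001,"tz":-0.04,"rx":0,"ry":0,"rz":0,"claw":0.085}
    - {"tx":0.012,"ty":0.001,"tz":-0.08,"rx":0,"ry":0,"rz":0,"claw":0.085}
    - {"tx":0.012,"ty":0.001,"tz":-0.12,"rx":0,"ry":0,"rz":0,"claw":0.085}
    - {"tx":0.012,"ty":0.001,"tz":-0.15,"rx":0,"ry":0,"rz":0,"claw":0.085}
    - {"tx":0.012,"ty":0.001,"tz":-0.175,"rx":0,"ry":0,"rz":0,"claw":0.085}
    - {"tx":0.012,"ty":0.001,"tz":-0.189,"rx":0,"ry":0,"rz":0,"claw":0.085}
    - {"tx":0.012,"ty":0.001,"tz":-0.189,"rx":0,"ry":0,"rz":0,"claw":0.085}
    - {"tx":0.012,"ty":0.001,"tz":-0.189,"rx":0,"ry":0,"rz":0,"claw":0.03}
    - {"tx":0.012,"ty":0.001,"tz":-0.189,"rx":0,"ry":0,"rz":0,"claw":0.03}
    - {"tx":0.012,"ty":0.001,"tz":-0.189,"rx":0,"ry":0,"rz":0,"claw":0.03}
    - {"tx":0.012,"ty":0.001,"tz":-0.189,"rx":0,"ry":0,"rz":0,"claw":0.03}
    - {"tx":0.012,"ty":0.001,"tz":-0.189,"rx":0,"ry":0,"rz":0,"claw":0.03}

```text
clock: 9.3
eef_pos: [621.5, 44.0, 16.4]
tool_rot: [3.141, 0.003, -3.094]
force: [-1.1, -0.3, 7.2]
width: 58.2
```

Emit:
apply_moves:
  increments:
    - {"tx":0,"ty":0,"tz":0.04,"rx":0,"ry":0,"rz":0,"claw":0.03}
    - {"tx":0,"ty":0,"tz":0.08,"rx":0,"ry":0,"rz":0,"claw":0.03}
    - {"tx":0,"ty":0,"tz":0.12,"rx":0,"ry":0,"rz":0,"claw":0.03}
    - {"tx":0,"ty":0,"tz":0.16,"rx":0,"ry":0,"rz":0,"claw":0.03}
    - {"tx":-0.005,"ty":0.04,"tz":0.2,"rx":0,"ry":0,"rz":0,"claw":0.03}
    - {"tx":-0.015,"ty":0.08,"tz":0.2,"rx":0,"ry":0,"rz":0,"claw":0.03}
    - {"tx":-0.025,"ty":0.12,"tz":0.2,"rx":0,"ry":0,"rz":0,"claw":0.03}
    - {"tx":-0.035,"ty":0.16,"tz":0.2,"rx":0,"ry":0,"rz":0,"claw":0.03}
    - {"tx":-0.045,"ty":0.2,"tz":0.2,"rx":0,"ry":0,"rz":0,"claw":0.03}
    - {"tx":-0.055,"ty":0.24,"tz":0.2,"rx":0,"ry":0,"rz":0,"claw":0.03}
    - {"tx":-0.065,"ty":0.28,"tz":0.2,"rx":0,"ry":0,"rz":0,"claw":0.03}
    - {"tx":-0.075,"ty":0.32,"tz":0.2,"rx":0,"ry":0,"rz":0,"claw":0.03}

```text
clock: 10.5
eef_pos: [544.5, 365.0, 214.9]
tool_rot: [3.141, 0.0, -3.094]
force: [0.4, -0.3, -1.6]
width: 58.3
```

Emit:
apply_moves:
  increments:
    - {"tx":-0.004,"ty":0.04,"tz":0,"rx":0,"ry":0,"rz":0,"claw":0.03}
    - {"tx":-0.004,"ty":0.046,"tz":-0.04,"rx":0,"ry":0,"rz":0,"claw":0.03}
    - {"tx":-0.004,"ty":0.046,"tz":-0.08,"rx":0,"ry":0,"rz":0,"claw":0.03}
    - {"tx":-0.004,"ty":0.046,"tz":-0.12,"rx":0,"ry":0,"rz":0,"claw":0.03}
    - {"tx":-0.004,"ty":0.046,"tz":-0.15,"rx":0,"ry":0,"rz":0,"claw":0.03}
    - {"tx":-0.004,"ty":0.046,"tz":-0.175,"rx":0,"ry":0,"rz":0,"claw":0.03}
    - {"tx":-0.004,"ty":0.046,"tz":-0.19,"rx":0,"ry":0,"rz":0,"claw":0.03}
    - {"tx":-0.004,"ty":0.046,"tz":-0.197,"rx":0,"ry":0,"rz":0,"claw":0.03}
    - {"tx":-0.004,"ty":0.046,"tz":-0.201,"rx":0,"ry":0,"rz":0,"claw":0.03}
    - {"tx":-0.004,"ty":0.046,"tz":-0.201,"rx":0,"ry":0,"rz":0,"claw":0.03}

```text
clock: 11.5
eef_pos: [541.9, 410.2, 14.8]
tool_rot: [3.14, 0.002, -3.094]
force: [0.1, -0.6, -2.3]
width: 58.3
```

Emit:
apply_moves:
  increments:
    - {"tx":0,"ty":0,"tz":-0.003,"rx":0,"ry":0,"rz":0,"claw":0.03}
    - {"tx":0,"ty":0,"tz":-0.003,"rx":0,"ry":0,"rz":0,"claw":0.03}
    - {"tx":0,"ty":0,"tz":-0.003,"rx":0,"ry":0,"rz":0,"claw":0.085}
    - {"tx":0,"ty":0,"tz":-0.003,"rx":0,"ry":0,"rz":0,"claw":0.085}
    - {"tx":0,"ty":0,"tz":-0.003,"rx":0,"ry":0,"rz":0,"claw":0.085}
    - {"tx":0,"ty":0,"tz":-0.003,"rx":0,"ry":0,"rz":0,"claw":0.085}
    - {"tx":0,"ty":0,"tz":0.04,"rx":0,"ry":0,"rz":0,"claw":0.085}
    - {"tx":0,"ty":0,"tz":0.09,"rx":0,"ry":0,"rz":0,"claw":0.085}
    - {"tx":0,"ty":0,"tz":0.14,"rx":0,"ry":0,"rz":0,"claw":0.085}
    - {"tx":0,"ty":0,"tz":0.18,"rx":0,"ry":0,"rz":0,"claw":0.085}

```text
clock: 12.5
eef_pos: [541.8, 410.0, 196.3]
tool_rot: [3.14, 0.002, -3.094]
force: [1.6, 0.1, -0.4]
width: 84.9
```

Run:
```python
from h import *
save('s4.png',get_image('wrist'))
```

```text
(no output)
```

View pics/s4.png

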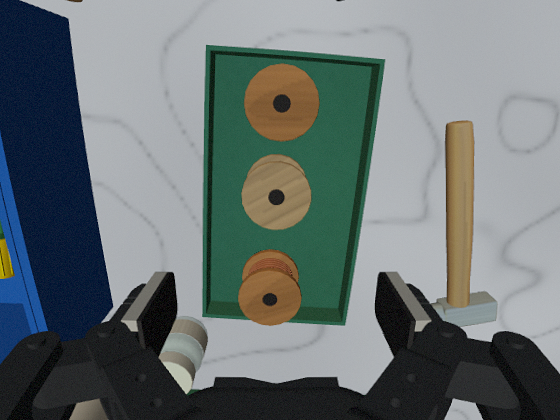

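All three spools stand in the tray: brass (282,103), steel (276,197), copper (270,298). Now I'll test in free air over the bin how far the tool can tilt outward.

Emit:
apply_moves:
  increments:
    - {"tx":0.005,"ty":-0.05,"tz":0.05,"rx":0,"ry":0,"rz":0,"claw":0.085}
    - {"tx":0.01,"ty":-0.1,"tz":0.05,"rx":0,"ry":0,"rz":0,"claw":0.085}
    - {"tx":0.01,"ty":-0.15,"tz":0.05,"rx":0,"ry":0,"rz":0,"claw":0.085}
    - {"tx":0.01,"ty":-0.2,"tz":0.05,"rx":0,"ry":0,"rz":0,"claw":0.085}
    - {"tx":0.01,"ty":-0.25,"tz":0.05,"rx":0,"ry":0,"rz":0,"claw":0.085}
    - {"tx":0.01,"ty":-0.3,"tz":0.05,"rx":0,"ry":0,"rz":0,"claw":0.085}
    - {"tx":0.01,"ty":-0.35,"tz":0.05,"rx":0,"ry":0,"rz":0,"claw":0.085}
    - {"tx":0.01,"ty":-0.4,"tz":0.05,"rx":0,"ry":0,"rz":0,"claw":0.085}
    - {"tx":0.01,"ty":-0.4,"tz":0.05,"rx":0,"ry":0,"rz":0,"claw":0.085}

```text
clock: 13.45
eef_pos: [550.6, 2.3, 243.2]
tool_rot: [-3.138, -0.001, -3.103]
force: [0.2, 0.5, -0.5]
width: 85.4
```

Emit:
apply_moves:
  increments:
    - {"tx":0,"ty":0,"tz":0,"rx":0,"ry":-1.5,"rz":0,"claw":0.085}
    - {"tx":0,"ty":0,"tz":0,"rx":0,"ry":-3,"rz":0,"claw":0.085}
    - {"tx":0,"ty":0,"tz":0,"rx":0,"ry":-4.5,"rz":0,"claw":0.085}
    - {"tx":0,"ty":0,"tz":0,"rx":0,"ry":-6,"rz":0,"claw":0.085}
    - {"tx":0,"ty":0,"tz":0,"rx":0,"ry":-7.5,"rz":0,"claw":0.085}
    - {"tx":0,"ty":0,"tz":0,"rx":0,"ry":-9,"rz":0,"claw":0.085}
    - {"tx":0,"ty":0,"tz":0,"rx":0,"ry":-10.5,"rz":0,"claw":0.085}
    - {"tx":0,"ty":0,"tz":0,"rx":0,"ry":-12,"rz":0,"claw":0.085}
    - {"tx":0,"ty":0,"tz":0,"rx":0,"ry":-12,"rz":0,"claw":0.085}
    - {"tx":0,"ty":0,"tz":0,"rx":0,"ry":-12,"rz":0,"claw":0.085}

```text
clock: 14.45
eef_pos: [544.2, -16.3, 236.6]
tool_rot: [-2.99, 0.526, -3.086]
force: [0.0, -1.4, -0.1]
width: 85.3
```

Run:
```python
from h import *
s=read_state();print({k:np.round(s[k],3) for k in('clock','qpos','eef_pos','tool_rot')}, R.from_euler('xyz',s['tool_rot']).as_matrix().round(2)[:,2])
```

```text
{'clock': np.float64(14.45), 'qpos': array([ 0.021,  0.327, -0.217,  2.293,  1.517,  0.275, -0.023]), 'eef_pos': array([544.159, -16.31 , 236.62 ]), 'tool_rot': array([-2.99 ,  0.526, -3.086])} [ 0.5  -0.12 -0.85]
```

Emit:
apply_moves:
  increments:
    - {"tx":0,"ty":0,"tz":0,"rx":0,"ry":0,"rz":0,"claw":0.085}
    - {"tx":0,"ty":0,"tz":0,"rx":0,"ry":0,"rz":0,"claw":0.085}
    - {"tx":0,"ty":0,"tz":0,"rx":0,"ry":0,"rz":0,"claw":0.085}
    - {"tx":0,"ty":0,"tz":0,"rx":0,"ry":0,"rz":0,"claw":0.085}
    - {"tx":0,"ty":0,"tz":0,"rx":0,"ry":0,"rz":0,"claw":0.085}
    - {"tx":0,"ty":0,"tz":0,"rx":0,"ry":0,"rz":0,"claw":0.085}

```text
clock: 15.05
eef_pos: [544.2, -16.3, 236.7]
tool_rot: [-2.99, 0.525, -3.086]
force: [-0.3, 0.5, 0.6]
width: 85.2
```

Run:
```python
from h import *
s=read_state();print({k:np.round(s[k],3) for k in('clock','qpos','eef_pos','tool_rot')}, R.from_euler('xyz',s['tool_rot']).as_matrix().round(2)[:,2])
```

```text
{'clock': np.float64(15.05), 'qpos': array([ 0.021,  0.326, -0.216,  2.292,  1.507,  0.276, -0.013]), 'eef_pos': array([544.189, -16.329, 236.714]), 'tool_rot': array([-2.99 ,  0.525, -3.086])} [ 0.5  -0.12 -0.86]
```

Emit:
apply_moves:
  increments:
    - {"tx":0,"ty":0,"tz":0,"rx":0.5,"ry":-1,"rz":0,"claw":0.085}
    - {"tx":0,"ty":0,"tz":0,"rx":1,"ry":-2,"rz":0,"claw":0.085}
    - {"tx":0,"ty":0,"tz":0,"rx":1.5,"ry":-3,"rz":0,"claw":0.085}
    - {"tx":0,"ty":0,"tz":0,"rx":1.5,"ry":-4,"rz":0,"claw":0.085}
    - {"tx":0,"ty":0,"tz":0,"rx":1.5,"ry":-5,"rz":0,"claw":0.085}
    - {"tx":0,"ty":0,"tz":0,"rx":1.5,"ry":-6,"rz":0,"claw":0.085}
    - {"tx":0,"ty":0,"tz":0,"rx":1.5,"ry":-6,"rz":0,"claw":0.085}
    - {"tx":0,"ty":0,"tz":0,"rx":1.5,"ry":-6,"rz":0,"claw":0.085}

```text
clock: 15.85
eef_pos: [606.6, -27.0, 258.7]
tool_rot: [3.136, 0.948, 3.069]
force: [0.3, 1.5, -0.7]
width: 85.3
```

```bash
cat > st.py <<'E'
from h import *
s=read_state();M=R.from_euler('xyz',s['tool_rot']).as_matrix()
print({k:np.round(s[k],3) for k in('clock','qpos','eef_pos','force','width')},'\nz',M[:,2].round(3),'y',M[:,1].round(3),'gp',(s['eef_pos']-19*M[:,2]).round(1))
E
python3 st.py
```

```text
{'clock': np.float64(15.85), 'qpos': array([ 0.731,  0.754, -1.24 ,  2.467,  2.31 ,  1.09 , -0.658]), 'eef_pos': array([606.639, -27.017, 258.733]), 'force': array([ 0.342,  1.516, -0.667]), 'width': np.float64(85.252)} 
z [ 0.81  -0.053 -0.583] y [0.068 0.998 0.003] gp [591.2 -26.  269.8]
```

The three spools are done. Tilting outward makes the wrist flip and runs into joint limits, but inward tilt is the arm's natural direction. For each bottle I'll turn it half round inside the bin, low and with its foot under the rim. I'll then regrip with the tool leaning outward and tip it inward. First, back to tool-down.

Emit:
apply_moves:
  increments:
    - {"tx":-0.01,"ty":0,"tz":0,"rx":0,"ry":1.5,"rz":0,"claw":0.085}
    - {"tx":-0.02,"ty":0,"tz":0,"rx":0,"ry":3,"rz":0,"claw":0.085}
    - {"tx":-0.03,"ty":0,"tz":0,"rx":0,"ry":4.5,"rz":0,"claw":0.085}
    - {"tx":-0.04,"ty":0,"tz":0,"rx":0,"ry":6,"rz":0,"claw":0.085}
    - {"tx":-0.04,"ty":0,"tz":0,"rx":0,"ry":7.5,"rz":0,"claw":0.085}
    - {"tx":-0.04,"ty":0,"tz":0,"rx":0,"ry":9,"rz":0,"claw":0.085}
    - {"tx":-0.04,"ty":0,"tz":0,"rx":0,"ry":10.8,"rz":0,"claw":0.085}
    - {"tx":-0.04,"ty":0,"tz":0,"rx":0,"ry":10.8,"rz":0,"claw":0.085}
    - {"tx":-0.04,"ty":0,"tz":0,"rx":0,"ry":10.8,"rz":0,"claw":0.085}
    - {"tx":-0.04,"ty":0,"tz":0,"rx":0,"ry":10.8,"rz":0,"claw":0.085}

```text
clock: 16.85
eef_pos: [568.1, -17.2, 260.1]
tool_rot: [-3.107, 0.006, 3.105]
force: [0.5, -0.2, 0.6]
width: 85.1
```

```bash
python3 st.py
```

```text
{'clock': np.float64(16.85), 'qpos': array([ 0.617,  0.704, -1.127,  1.702,  0.714,  1.205,  0.83 ]), 'eef_pos': array([568.086, -17.166, 260.083]), 'force': array([ 0.516, -0.168,  0.602]), 'width': np.float64(85.146)} 
z [ 0.005 -0.035 -0.999] y [ 0.037  0.999 -0.034] gp [568.  -16.5 279.1]
```

Emit:
apply_moves:
  increments:
    - {"tx":0,"ty":-0.01,"tz":0,"rx":0,"ry":0,"rz":-1.6,"claw":0.085}
    - {"tx":0,"ty":-0.02,"tz":0,"rx":0,"ry":0,"rz":-3.2,"claw":0.085}
    - {"tx":0,"ty":-0.03,"tz":0,"rx":0,"ry":0,"rz":-4.8,"claw":0.085}
    - {"tx":0,"ty":-0.04,"tz":0,"rx":0,"ry":0,"rz":-6.4,"claw":0.085}
    - {"tx":0,"ty":-0.05,"tz":0,"rx":0,"ry":0,"rz":-8,"claw":0.085}
    - {"tx":0,"ty":-0.06,"tz":0,"rx":0,"ry":0,"rz":-9.6,"claw":0.085}
    - {"tx":0,"ty":-0.07,"tz":0,"rx":0,"ry":0,"rz":-11.2,"claw":0.085}
    - {"tx":0,"ty":-0.08,"tz":0,"rx":0,"ry":0,"rz":-12.8,"claw":0.085}
    - {"tx":0,"ty":-0.09,"tz":0,"rx":0,"ry":0,"rz":-14.4,"claw":0.085}
    - {"tx":0,"ty":-0.1,"tz":0,"rx":0,"ry":0,"rz":-16,"claw":0.085}
    - {"tx":0,"ty":-0.11,"tz":0,"rx":0,"ry":0,"rz":-17.2,"claw":0.085}
    - {"tx":0,"ty":-0.11,"tz":0,"rx":0,"ry":0,"rz":-17.2,"claw":0.085}

```text
clock: 18.05
eef_pos: [565.3, -129.0, 260.8]
tool_rot: [-3.105, 0.009, 1.603]
force: [0.0, 0.3, 0.9]
width: 85.2
```

Emit:
apply_moves:
  increments:
    - {"tx":0,"ty":0,"tz":0,"rx":0,"ry":0,"rz":-1.6,"claw":0.085}
    - {"tx":0,"ty":-0.01,"tz":0,"rx":0,"ry":0,"rz":-3.2,"claw":0.085}
    - {"tx":0,"ty":-0.02,"tz":0,"rx":0,"ry":0,"rz":-4.8,"claw":0.085}
    - {"tx":0,"ty":-0.025,"tz":0,"rx":0,"ry":0,"rz":-6.4,"claw":0.085}
    - {"tx":0,"ty":-0.025,"tz":-0.01,"rx":0,"ry":0,"rz":-8,"claw":0.085}
    - {"tx":0,"ty":-0.025,"tz":-0.02,"rx":0,"ry":0,"rz":-9.6,"claw":0.085}
    - {"tx":0,"ty":-0.025,"tz":-0.03,"rx":0,"ry":0,"rz":-11.2,"claw":0.085}
    - {"tx":0,"ty":-0.025,"tz":-0.04,"rx":0,"ry":0,"rz":-12.8,"claw":0.085}
    - {"tx":0,"ty":-0.025,"tz":-0.05,"rx":0,"ry":0,"rz":-14.4,"claw":0.085}
    - {"tx":0,"ty":-0.025,"tz":-0.06,"rx":0,"ry":0,"rz":-16,"claw":0.085}
    - {"tx":0,"ty":-0.025,"tz":-0.06,"rx":0,"ry":0,"rz":-17.3,"claw":0.085}
    - {"tx":0,"ty":-0.025,"tz":-0.06,"rx":0,"ry":0,"rz":-17.3,"claw":0.085}

```text
clock: 19.25
eef_pos: [565.5, -151.1, 200.7]
tool_rot: [-3.105, 0.008, 0.099]
force: [-0.4, 0.2, 0.3]
width: 85.6
```

```bash
python3 st.py
```

```text
{'clock': np.float64(19.25), 'qpos': array([ 0.446,  0.598, -0.337,  1.711,  0.199,  0.887, -1.437]), 'eef_pos': array([ 565.509, -151.078,  200.686]), 'force': array([-0.351,  0.176,  0.259]), 'width': np.float64(85.554)} 
z [-0.011  0.036 -0.999] y [ 0.099 -0.994 -0.037] gp [ 565.7 -151.8  219.7]
```

Emit:
apply_moves:
  increments:
    - {"tx":0,"ty":0,"tz":-0.04,"rx":-0.4,"ry":0,"rz":0,"claw":0.085}
    - {"tx":0,"ty":0,"tz":-0.08,"rx":-0.4,"ry":0,"rz":0,"claw":0.085}
    - {"tx":0,"ty":0,"tz":-0.12,"rx":-0.4,"ry":0,"rz":0,"claw":0.085}
    - {"tx":0,"ty":0,"tz":-0.155,"rx":-0.4,"ry":0,"rz":0,"claw":0.085}
    - {"tx":0,"ty":0,"tz":-0.178,"rx":-0.4,"ry":0,"rz":0,"claw":0.085}
    - {"tx":0,"ty":0,"tz":-0.188,"rx":-0.4,"ry":0,"rz":0,"claw":0.085}
    - {"tx":0,"ty":0,"tz":-0.188,"rx":-0.4,"ry":0,"rz":0,"claw":0.085}
    - {"tx":0,"ty":0,"tz":-0.188,"rx":-0.4,"ry":0,"rz":0,"claw":0.02}
    - {"tx":0,"ty":0,"tz":-0.188,"rx":-0.4,"ry":0,"rz":0,"claw":0.02}
    - {"tx":0,"ty":0,"tz":-0.188,"rx":-0.4,"ry":0,"rz":0,"claw":0.02}
    - {"tx":0,"ty":0,"tz":-0.188,"rx":-0.4,"ry":0,"rz":0,"claw":0.02}
    - {"tx":0,"ty":0,"tz":-0.188,"rx":-0.4,"ry":0,"rz":0,"claw":0.02}

```text
clock: 20.45
eef_pos: [567.6, -152.1, 14.5]
tool_rot: [-3.14, 0.008, 0.096]
force: [-0.2, 0.6, 6.7]
width: 41.5
```

Emit:
apply_moves:
  increments:
    - {"tx":0,"ty":0,"tz":0,"rx":0,"ry":0,"rz":0,"claw":0.02}
    - {"tx":0,"ty":0,"tz":0,"rx":0,"ry":0,"rz":0,"claw":0.02}
    - {"tx":0,"ty":0,"tz":0.005,"rx":0,"ry":0,"rz":0,"claw":0.02}

```text
clock: 20.75
eef_pos: [566.4, -152.1, 18.3]
tool_rot: [-3.14, 0.01, 0.096]
force: [-1.0, 0.6, -3.4]
width: 41.3
```

Emit:
apply_moves:
  increments:
    - {"tx":0,"ty":0,"tz":0.03,"rx":0,"ry":0,"rz":0,"claw":0.02}
    - {"tx":0,"ty":0.01,"tz":0.057,"rx":0,"ry":0,"rz":0,"claw":0.02}
    - {"tx":0,"ty":0.02,"tz":0.057,"rx":0,"ry":0,"rz":1.5,"claw":0.02}
    - {"tx":0,"ty":0.03,"tz":0.057,"rx":0,"ry":0,"rz":3,"claw":0.02}
    - {"tx":0,"ty":0.042,"tz":0.057,"rx":0,"ry":0,"rz":4.5,"claw":0.02}
    - {"tx":0,"ty":0.042,"tz":0.057,"rx":0,"ry":0,"rz":6,"claw":0.02}
    - {"tx":0,"ty":0.042,"tz":0.057,"rx":0,"ry":0,"rz":7.5,"claw":0.02}
    - {"tx":0,"ty":0.042,"tz":0.057,"rx":0,"ry":0,"rz":9,"claw":0.02}
    - {"tx":0,"ty":0.042,"tz":0.057,"rx":0,"ry":0,"rz":10.5,"claw":0.02}
    - {"tx":0,"ty":0.042,"tz":0.057,"rx":0,"ry":0,"rz":12,"claw":0.02}
    - {"tx":0,"ty":0.042,"tz":0.057,"rx":0,"ry":0,"rz":13.5,"claw":0.02}
    - {"tx":0,"ty":0.042,"tz":0.057,"rx":0,"ry":0,"rz":15,"claw":0.02}

```text
clock: 21.95
eef_pos: [566.1, -110.5, 75.1]
tool_rot: [-3.139, 0.011, 1.41]
force: [0.3, -0.1, -1.7]
width: 41.3
```

Emit:
apply_moves:
  increments:
    - {"tx":0,"ty":0,"tz":0,"rx":0,"ry":0,"rz":1.5,"claw":0.02}
    - {"tx":0,"ty":0,"tz":0,"rx":0,"ry":0,"rz":3,"claw":0.02}
    - {"tx":0,"ty":0,"tz":0,"rx":0,"ry":0,"rz":4.5,"claw":0.02}
    - {"tx":0,"ty":0,"tz":0,"rx":0,"ry":0,"rz":6,"claw":0.02}
    - {"tx":0,"ty":0,"tz":0,"rx":0,"ry":0,"rz":7.5,"claw":0.02}
    - {"tx":0,"ty":0,"tz":0,"rx":0,"ry":0,"rz":9,"claw":0.02}
    - {"tx":0,"ty":0,"tz":0,"rx":0,"ry":0,"rz":10.5,"claw":0.02}
    - {"tx":0,"ty":0,"tz":0,"rx":0,"ry":0,"rz":12,"claw":0.02}
    - {"tx":0,"ty":0,"tz":0,"rx":0,"ry":0,"rz":13.5,"claw":0.02}
    - {"tx":0,"ty":0,"tz":0,"rx":0,"ry":0,"rz":15,"claw":0.02}
    - {"tx":0,"ty":0,"tz":0,"rx":0,"ry":0,"rz":16.5,"claw":0.02}
    - {"tx":0,"ty":0,"tz":0,"rx":0,"ry":0,"rz":18,"claw":0.02}

```text
clock: 23.15
eef_pos: [566.1, -110.9, 75.0]
tool_rot: [-3.138, 0.01, 2.981]
force: [0.1, -0.8, -1.5]
width: 41.5
```

```bash
python3 st.py
```

```text
{'clock': np.float64(23.15), 'qpos': array([ 0.7  ,  0.935, -0.954,  1.846,  0.988,  0.913,  0.673]), 'eef_pos': array([ 566.077, -110.888,   74.992]), 'force': array([ 0.131, -0.843, -1.509]), 'width': np.float64(41.536)} 
z [ 0.009 -0.005 -1.   ] y [ 0.16   0.987 -0.003] gp [ 565.9 -110.8   94. ]
```

Emit:
apply_moves:
  increments:
    - {"tx":0.015,"ty":-0.015,"tz":0,"rx":0,"ry":0,"rz":0.6,"claw":0.02}
    - {"tx":0.03,"ty":-0.03,"tz":0,"rx":0,"ry":0,"rz":1.2,"claw":0.02}
    - {"tx":0.034,"ty":-0.041,"tz":0,"rx":0,"ry":0,"rz":1.8,"claw":0.02}
    - {"tx":0.034,"ty":-0.041,"tz":-0.025,"rx":0,"ry":0,"rz":1.8,"claw":0.02}
    - {"tx":0.034,"ty":-0.041,"tz":-0.045,"rx":0,"ry":0,"rz":1.8,"claw":0.02}
    - {"tx":0.034,"ty":-0.041,"tz":-0.055,"rx":0,"ry":0,"rz":1.8,"claw":0.02}
    - {"tx":0.034,"ty":-0.041,"tz":-0.06,"rx":0,"ry":0,"rz":1.8,"claw":0.02}
    - {"tx":0.034,"ty":-0.041,"tz":-0.06,"rx":0,"ry":0,"rz":1.8,"claw":0.02}

```text
clock: 23.95
eef_pos: [600.2, -150.6, 15.1]
tool_rot: [-3.139, 0.01, 3.134]
force: [-0.3, -0.3, -2.1]
width: 41.1
```

```bash
python3 st.py
```

```text
{'clock': np.float64(23.95), 'qpos': array([ 0.717,  1.067, -0.926,  1.743,  1.077,  0.919,  0.875]), 'eef_pos': array([ 600.206, -150.594,   15.139]), 'force': array([-0.271, -0.253, -2.083]), 'width': np.float64(41.075)} 
z [ 0.01  -0.002 -1.   ] y [ 0.008  1.    -0.002] gp [ 600.  -150.5   34.1]
```

Emit:
apply_moves:
  increments:
    - {"tx":0,"ty":0,"tz":-0.001,"rx":0,"ry":0,"rz":0,"claw":0.065}
    - {"tx":0,"ty":0,"tz":-0.001,"rx":0,"ry":0,"rz":0,"claw":0.065}
    - {"tx":0,"ty":0,"tz":0,"rx":0,"ry":0,"rz":0,"claw":0.065}
    - {"tx":-0.004,"ty":0,"tz":0.002,"rx":0,"ry":-1.5,"rz":0,"claw":0.065}
    - {"tx":-0.008,"ty":0,"tz":0.003,"rx":0,"ry":-3,"rz":0,"claw":0.065}
    - {"tx":-0.012,"ty":0,"tz":0.003,"rx":0,"ry":-4,"rz":0,"claw":0.065}
    - {"tx":-0.012,"ty":0,"tz":0.003,"rx":0,"ry":-5,"rz":0,"claw":0.065}
    - {"tx":-0.012,"ty":0,"tz":0.003,"rx":0,"ry":-5,"rz":0,"claw":0.065}
    - {"tx":-0.012,"ty":0,"tz":0.003,"rx":0,"ry":-5,"rz":0,"claw":0.065}

```text
clock: 24.85
eef_pos: [585.9, -150.8, 16.9]
tool_rot: [3.138, 0.444, 3.132]
force: [-0.0, 0.5, -0.8]
width: 65.3
```

```bash
python3 st.py;  python3 - <<'E'
from h import *
a=get_image('scene')[130:300,150:400]
b=get_image('wrist')
save('s5.png',np.vstack([cv2.resize(a,(441,300)),cv2.resize(b,(441,300))]))
E
```

```text
{'clock': np.float64(24.85), 'qpos': array([ 0.837,  1.026, -0.886,  2.171,  2.08 ,  0.626, -0.039]), 'eef_pos': array([ 585.893, -150.832,   16.917]), 'force': array([-0.048,  0.47 , -0.762]), 'width': np.float64(65.29)} 
z [ 0.43  -0.    -0.903] y [0.008 1.    0.004] gp [ 577.7 -150.8   34.1]
```

View pics/s5.png

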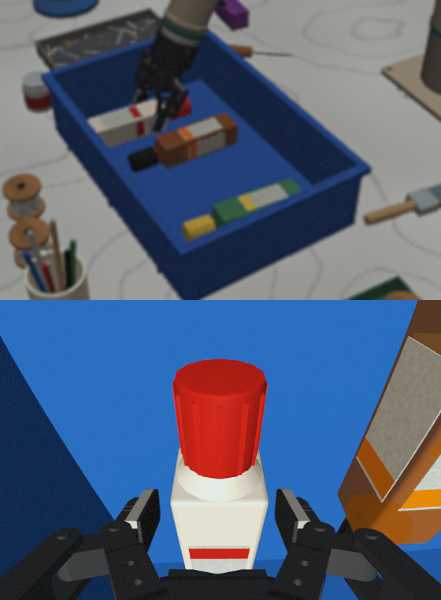

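The white bottle lies with its cap toward the robot, jaws straddling the upper body squarely. Closing and tipping it up.

Emit:
apply_moves:
  increments:
    - {"tx":0,"ty":0,"tz":0,"rx":0,"ry":0,"rz":0,"claw":0.02}
    - {"tx":0,"ty":0,"tz":0,"rx":0,"ry":0,"rz":0,"claw":0.02}
    - {"tx":0,"ty":0,"tz":0,"rx":0,"ry":0,"rz":0,"claw":0.02}
    - {"tx":0,"ty":0,"tz":0,"rx":0,"ry":0,"rz":0,"claw":0.02}
    - {"tx":0,"ty":0,"tz":0.01,"rx":0,"ry":0,"rz":0,"claw":0.02}
    - {"tx":-0.011,"ty":0,"tz":0.02,"rx":0,"ry":1.5,"rz":0,"claw":0.02}
    - {"tx":-0.022,"ty":0,"tz":0.03,"rx":0,"ry":3,"rz":0,"claw":0.02}
    - {"tx":-0.033,"ty":0,"tz":0.041,"rx":0,"ry":4.5,"rz":0,"claw":0.02}
    - {"tx":-0.045,"ty":0,"tz":0.052,"rx":0,"ry":6,"rz":0,"claw":0.02}
    - {"tx":-0.057,"ty":0,"tz":0.062,"rx":0,"ry":7.5,"rz":0,"claw":0.02}
    - {"tx":-0.068,"ty":0,"tz":0.072,"rx":0,"ry":9,"rz":0,"claw":0.02}
    - {"tx":-0.068,"ty":0,"tz":0.072,"rx":0,"ry":9,"rz":0,"claw":0.02}

```text
clock: 26.15
eef_pos: [520.0, -150.1, 93.7]
tool_rot: [-3.134, -0.279, 3.133]
force: [2.4, -1.7, -3.3]
width: 41.2
```

```bash
python3 st.py
```

```text
{'clock': np.float64(26.15), 'qpos': array([ 0.666,  0.943, -0.853,  1.67 ,  0.711,  1.192,  1.113]), 'eef_pos': array([ 519.954, -150.071,   93.729]), 'force': array([ 2.372, -1.727, -3.293]), 'width': np.float64(41.196)} 
z [-0.275 -0.006 -0.961] y [ 0.006  1.    -0.008] gp [ 525.2 -150.   112. ]
```

Emit:
apply_moves:
  increments:
    - {"tx":-0.011,"ty":0,"tz":0.007,"rx":0,"ry":1.5,"rz":0,"claw":0.02}
    - {"tx":-0.022,"ty":0,"tz":0.013,"rx":0,"ry":3,"rz":0,"claw":0.02}
    - {"tx":-0.033,"ty":0,"tz":0.018,"rx":0,"ry":4.5,"rz":0,"claw":0.02}
    - {"tx":-0.044,"ty":0,"tz":0.021,"rx":0,"ry":6,"rz":0,"claw":0.02}
    - {"tx":-0.055,"ty":0,"tz":0.023,"rx":0,"ry":7.5,"rz":0,"claw":0.02}
    - {"tx":-0.066,"ty":0,"tz":0.023,"rx":0,"ry":9,"rz":0,"claw":0.02}
    - {"tx":-0.066,"ty":0,"tz":0.023,"rx":0,"ry":9,"rz":0,"claw":0.02}
    - {"tx":-0.066,"ty":0,"tz":0.023,"rx":0,"ry":9,"rz":0,"claw":0.02}

```text
clock: 26.95
eef_pos: [454.7, -150.4, 112.2]
tool_rot: [-3.118, -1.059, 3.123]
force: [-0.8, 0.1, -1.3]
width: 41.3
```

```bash
python3 st.py
```

```text
{'clock': np.float64(26.95), 'qpos': array([ 0.455,  1.245, -0.679,  1.218,  0.493,  1.964,  1.253]), 'eef_pos': array([ 454.72 , -150.447,  112.211]), 'force': array([-0.807,  0.127, -1.272]), 'width': np.float64(41.312)} 
z [-0.872 -0.007 -0.49 ] y [-0.002  1.    -0.012] gp [ 471.3 -150.3  121.5]
```

Emit:
apply_moves:
  increments:
    - {"tx":0,"ty":0,"tz":-0.003,"rx":0,"ry":0,"rz":0,"claw":0.02}
    - {"tx":0,"ty":0,"tz":-0.005,"rx":0,"ry":0,"rz":0,"claw":0.02}
    - {"tx":0,"ty":0,"tz":-0.007,"rx":0,"ry":0,"rz":0,"claw":0.02}
    - {"tx":0,"ty":0,"tz":-0.007,"rx":0,"ry":0,"rz":0,"claw":0.02}

```text
clock: 27.35
eef_pos: [454.5, -151.4, 106.3]
tool_rot: [-3.115, -1.06, 3.12]
force: [-0.6, 0.0, -2.0]
width: 41.0
```

```bash
python3 st.py;  python3 - <<'E'
from h import *
a=get_image('scene')[130:300,150:400]
b=get_image('wrist')
save('s6.png',np.vstack([cv2.resize(a,(441,300)),cv2.resize(b,(441,300))]))
E
```

```text
{'clock': np.float64(27.35), 'qpos': array([ 0.455,  1.253, -0.677,  1.216,  0.498,  1.959,  1.253]), 'eef_pos': array([ 454.527, -151.383,  106.281]), 'force': array([-0.617,  0.007, -1.979]), 'width': np.float64(41.004)} 
z [-0.872 -0.007 -0.489] y [-0.001  1.    -0.013] gp [ 471.1 -151.2  115.6]
```

View pics/s6.png

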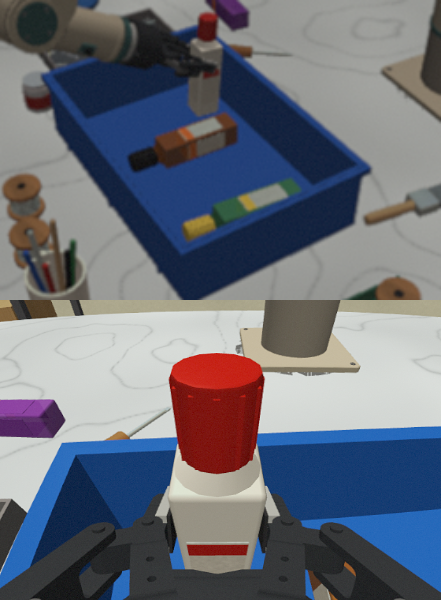

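The white bottle is nearly upright in the grip. Lowering until it touches.

Emit:
apply_moves:
  increments:
    - {"tx":0,"ty":0,"tz":-0.002,"rx":0,"ry":0,"rz":0,"claw":0.02}
    - {"tx":0,"ty":0,"tz":-0.004,"rx":0,"ry":0,"rz":0,"claw":0.02}
    - {"tx":0,"ty":0,"tz":-0.004,"rx":0,"ry":0,"rz":0,"claw":0.02}

```text
clock: 27.75
eef_pos: [454.7, -151.2, 105.7]
tool_rot: [-3.115, -1.064, 3.121]
force: [2.9, -0.9, 13.2]
width: 41.7
```

Emit:
apply_moves:
  increments:
    - {"tx":0,"ty":0,"tz":0,"rx":0,"ry":0,"rz":0,"claw":0.05}
    - {"tx":0,"ty":0,"tz":0,"rx":0,"ry":0,"rz":0,"claw":0.065}
    - {"tx":0,"ty":0,"tz":0,"rx":0,"ry":0,"rz":0,"claw":0.075}
    - {"tx":0,"ty":0,"tz":0,"rx":0,"ry":0,"rz":0,"claw":0.075}
    - {"tx":0.017,"ty":0,"tz":0.01,"rx":0,"ry":0,"rz":0,"claw":0.075}
    - {"tx":0.044,"ty":0,"tz":0.025,"rx":0,"ry":0,"rz":0,"claw":0.075}
    - {"tx":0.08,"ty":0,"tz":0.045,"rx":0,"ry":0,"rz":0,"claw":0.075}
    - {"tx":0.1,"ty":0,"tz":0.08,"rx":0,"ry":-1.5,"rz":0,"claw":0.075}
    - {"tx":0.1,"ty":0,"tz":0.11,"rx":0,"ry":-3,"rz":0,"claw":0.075}
    - {"tx":0.1,"ty":0.02,"tz":0.14,"rx":0,"ry":-4.5,"rz":0,"claw":0.075}
    - {"tx":0.1,"ty":0.06,"tz":0.14,"rx":0,"ry":-6,"rz":0,"claw":0.075}
    - {"tx":0.1,"ty":0.1,"tz":0.14,"rx":0,"ry":-7.5,"rz":0,"claw":0.075}

```text
clock: 28.95
eef_pos: [555.7, -50.0, 243.8]
tool_rot: [-3.13, -0.397, 3.128]
force: [0.7, 0.7, -0.5]
width: 75.0
```

```bash
python3 st.py;  python3 - <<'E'
from h import *
a=get_image('scene')[130:300,150:400]
b=get_image('top')[115:255,180:370]
save('s7.png',np.vstack([cv2.resize(a,(441,300)),cv2.resize(b,(407,300))[:, :407] if 0 else cv2.resize(b,(441,300))]))
E
```

```text
{'clock': np.float64(28.95), 'qpos': array([ 0.153,  0.715, -0.23 ,  1.393,  0.137,  1.448,  1.463]), 'eef_pos': array([555.723, -50.022, 243.792]), 'force': array([ 0.705,  0.662, -0.461]), 'width': np.float64(75.036)} 
z [-0.387 -0.007 -0.922] y [ 0.009  1.    -0.011] gp [563.1 -49.9 261.3]
```

View pics/s7.png

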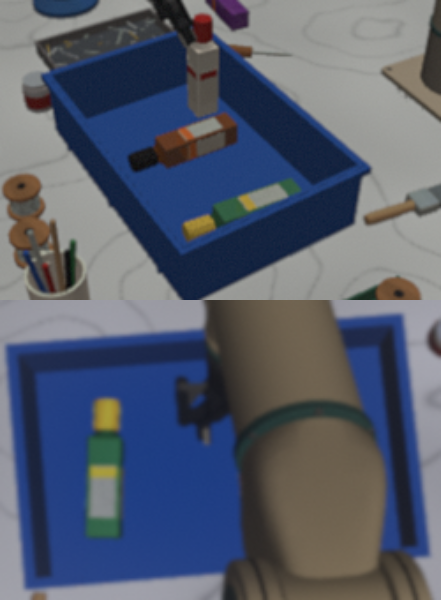

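White stands upright by itself. Next is green: go over it, untilt and turn the tool half round.

Emit:
apply_moves:
  increments:
    - {"tx":0,"ty":0.04,"tz":0,"rx":0,"ry":-1.2,"rz":0,"claw":0.085}
    - {"tx":-0.008,"ty":0.08,"tz":0,"rx":0,"ry":-2.4,"rz":0,"claw":0.085}
    - {"tx":-0.016,"ty":0.12,"tz":0,"rx":0,"ry":-3.6,"rz":0,"claw":0.085}
    - {"tx":-0.016,"ty":0.16,"tz":-0.01,"rx":0,"ry":-4.55,"rz":0,"claw":0.085}
    - {"tx":-0.016,"ty":0.187,"tz":-0.02,"rx":0,"ry":-4.55,"rz":0,"claw":0.085}
    - {"tx":-0.016,"ty":0.187,"tz":-0.02,"rx":0,"ry":-4.55,"rz":0,"claw":0.085}

```text
clock: 29.65
eef_pos: [536.1, 141.2, 221.2]
tool_rot: [-3.136, -0.013, 3.139]
force: [0.2, -0.4, 0.4]
width: 85.4
```

Emit:
apply_moves:
  increments:
    - {"tx":0,"ty":0,"tz":0,"rx":0,"ry":0,"rz":-1.6,"claw":0.085}
    - {"tx":0,"ty":0,"tz":0,"rx":0,"ry":0,"rz":-3.2,"claw":0.085}
    - {"tx":0,"ty":0,"tz":0,"rx":0,"ry":0,"rz":-4.8,"claw":0.085}
    - {"tx":0,"ty":0,"tz":0,"rx":0,"ry":0,"rz":-6.4,"claw":0.085}
    - {"tx":0,"ty":0,"tz":0,"rx":0,"ry":0,"rz":-8,"claw":0.085}
    - {"tx":0,"ty":0,"tz":0,"rx":0,"ry":0,"rz":-9.6,"claw":0.085}
    - {"tx":0,"ty":0,"tz":0,"rx":0,"ry":0,"rz":-11.2,"claw":0.085}
    - {"tx":0,"ty":0,"tz":0,"rx":0,"ry":0,"rz":-12.8,"claw":0.085}
    - {"tx":0,"ty":0,"tz":0,"rx":0,"ry":0,"rz":-14.4,"claw":0.085}
    - {"tx":0,"ty":0,"tz":0,"rx":0,"ry":0,"rz":-16,"claw":0.085}
    - {"tx":0,"ty":0,"tz":0,"rx":0,"ry":0,"rz":-17.6,"claw":0.085}
    - {"tx":0,"ty":0,"tz":0,"rx":0,"ry":0,"rz":-18.2,"claw":0.085}

```text
clock: 30.85
eef_pos: [538.4, 134.8, 221.7]
tool_rot: [-3.132, -0.009, 1.538]
force: [0.6, 0.4, 0.1]
width: 85.1
```

Emit:
apply_moves:
  increments:
    - {"tx":0,"ty":0,"tz":0,"rx":0,"ry":0,"rz":-1.6,"claw":0.085}
    - {"tx":0,"ty":0,"tz":0,"rx":0,"ry":0,"rz":-3.2,"claw":0.085}
    - {"tx":0,"ty":0,"tz":0,"rx":0,"ry":0,"rz":-4.8,"claw":0.085}
    - {"tx":0,"ty":0,"tz":0,"rx":0,"ry":0,"rz":-6.4,"claw":0.085}
    - {"tx":0,"ty":0,"tz":0,"rx":0,"ry":0,"rz":-8,"claw":0.085}
    - {"tx":0,"ty":0,"tz":0,"rx":0,"ry":0,"rz":-9.6,"claw":0.085}
    - {"tx":0,"ty":0,"tz":0,"rx":0,"ry":0,"rz":-11.2,"claw":0.085}
    - {"tx":0,"ty":0,"tz":0,"rx":0,"ry":0,"rz":-12.8,"claw":0.085}
    - {"tx":0,"ty":0,"tz":0,"rx":0,"ry":0,"rz":-14.4,"claw":0.085}
    - {"tx":0,"ty":0,"tz":0,"rx":0,"ry":0,"rz":-16,"claw":0.085}
    - {"tx":0,"ty":0,"tz":0,"rx":0,"ry":0,"rz":-17.6,"claw":0.085}
    - {"tx":0,"ty":0,"tz":0,"rx":0,"ry":0,"rz":-18.3,"claw":0.085}

```text
clock: 32.05
eef_pos: [538.4, 135.2, 221.7]
tool_rot: [-3.135, -0.008, -0.059]
force: [-0.0, 0.1, 0.1]
width: 84.8
```

```bash
python3 st.py
python3 - <<'E'
from h import *
c=calibration('wrist');im=get_image('wrist');h=cv2.cvtColor(im,cv2.COLOR_RGB2HSV)
for n,lo,hi in(('yel',(22,130,120),(34,255,255)),('green',(55,60,60),(85,255,255))):
    m=cv2.inRange(h,lo,hi);N,_,st,ce=cv2.connectedComponentsWithStats(m)
    for i in range(1,N):
        if st[i,4]>300: print(n,st[i],ce[i].round(),onz(c,ce[i],27 if n=='yel' else 48)[0].round())
save('w8.png',im)
E
```

```text
{'clock': np.float64(32.05), 'qpos': array([-0.703,  0.572,  0.636,  1.818, -0.435,  0.884, -1.494]), 'eef_pos': array([538.393, 135.195, 221.701]), 'force': array([-0.019,  0.054,  0.133]), 'width': np.float64(84.836)} 
z [ 0.009  0.006 -1.   ] y [-0.058 -0.998 -0.007] gp [538.2 135.1 240.7]
yel [ 259   71   35   48 1621] [276.  95.] [625. 131.  27.]
yel [261 178  34  15 476] [278. 185.] [538. 135.  27.]
yel [ 45 245  37  38 355] [ 67. 259.] [469. 371.  27.]
green [    0    50   108   248 13233] [ 50. 173.] [569. 352.  48.]
green [ 255  119   45  151 3899] [278. 184.] [544. 134.  48.]
```

Green's pose is confirmed: cap at (625,131) and the tool on its axis. Picking it up.

Emit:
apply_moves:
  increments:
    - {"tx":0.001,"ty":0.001,"tz":-0.045,"rx":0,"ry":0,"rz":0,"claw":0.085}
    - {"tx":0.001,"ty":0.001,"tz":-0.09,"rx":0,"ry":0,"rz":0,"claw":0.085}
    - {"tx":0.001,"ty":0.001,"tz":-0.135,"rx":0,"ry":0,"rz":0,"claw":0.085}
    - {"tx":0.001,"ty":0.001,"tz":-0.175,"rx":0,"ry":0,"rz":0,"claw":0.085}
    - {"tx":0.001,"ty":0.001,"tz":-0.198,"rx":0,"ry":0,"rz":0,"claw":0.085}
    - {"tx":0.001,"ty":0.001,"tz":-0.207,"rx":0,"ry":0,"rz":0,"claw":0.085}
    - {"tx":0.001,"ty":0.001,"tz":-0.207,"rx":0,"ry":0,"rz":0,"claw":0.02}
    - {"tx":0.001,"ty":0.001,"tz":-0.207,"rx":0,"ry":0,"rz":0,"claw":0.02}
    - {"tx":0.001,"ty":0.001,"tz":-0.207,"rx":0,"ry":0,"rz":0,"claw":0.02}
    - {"tx":0.001,"ty":0.001,"tz":-0.207,"rx":0,"ry":0,"rz":0,"claw":0.02}
    - {"tx":0.001,"ty":0.001,"tz":-0.207,"rx":0,"ry":0,"rz":0,"claw":0.02}
    - {"tx":0.001,"ty":0.001,"tz":-0.207,"rx":0,"ry":0,"rz":0,"claw":0.02}

```text
clock: 33.3
eef_pos: [540.9, 136.9, 16.8]
tool_rot: [-3.133, -0.013, -0.054]
force: [-0.1, -0.1, 7.2]
width: 41.0
```

Emit:
apply_moves:
  increments:
    - {"tx":0,"ty":0,"tz":0,"rx":0,"ry":0,"rz":0,"claw":0.02}
    - {"tx":0.005,"ty":0,"tz":0.03,"rx":0,"ry":0,"rz":0,"claw":0.02}
    - {"tx":0.01,"ty":-0.01,"tz":0.06,"rx":0,"ry":0,"rz":0,"claw":0.02}
    - {"tx":0.015,"ty":-0.02,"tz":0.06,"rx":0,"ry":0,"rz":1.5,"claw":0.02}
    - {"tx":0.02,"ty":-0.03,"tz":0.06,"rx":0,"ry":0,"rz":3,"claw":0.02}
    - {"tx":0.02,"ty":-0.04,"tz":0.06,"rx":0,"ry":0,"rz":4.5,"claw":0.02}
    - {"tx":0.02,"ty":-0.045,"tz":0.06,"rx":0,"ry":0,"rz":6,"claw":0.02}
    - {"tx":0.02,"ty":-0.045,"tz":0.06,"rx":0,"ry":0,"rz":7.5,"claw":0.02}
    - {"tx":0.02,"ty":-0.045,"tz":0.06,"rx":0,"ry":0,"rz":9,"claw":0.02}
    - {"tx":0.02,"ty":-0.045,"tz":0.06,"rx":0,"ry":0,"rz":10.5,"claw":0.02}
    - {"tx":0.02,"ty":-0.045,"tz":0.06,"rx":0,"ry":0,"rz":12,"claw":0.02}
    - {"tx":0.02,"ty":-0.045,"tz":0.06,"rx":0,"ry":0,"rz":13.5,"claw":0.02}

```text
clock: 34.5
eef_pos: [559.3, 91.9, 75.5]
tool_rot: [-3.134, -0.01, 1.13]
force: [0.6, 0.3, -2.7]
width: 41.2
```

Emit:
apply_moves:
  increments:
    - {"tx":0,"ty":0,"tz":0,"rx":0,"ry":0,"rz":1.6,"claw":0.02}
    - {"tx":0,"ty":0,"tz":0,"rx":0,"ry":0,"rz":3.2,"claw":0.02}
    - {"tx":0,"ty":0,"tz":0,"rx":0,"ry":0,"rz":4.8,"claw":0.02}
    - {"tx":0,"ty":0,"tz":0,"rx":0,"ry":0,"rz":6.4,"claw":0.02}
    - {"tx":0,"ty":0,"tz":0,"rx":0,"ry":0,"rz":8,"claw":0.02}
    - {"tx":0,"ty":0,"tz":0,"rx":0,"ry":0,"rz":9.6,"claw":0.02}
    - {"tx":0,"ty":0,"tz":0,"rx":0,"ry":0,"rz":11.2,"claw":0.02}
    - {"tx":0,"ty":0,"tz":0,"rx":0,"ry":0,"rz":12.8,"claw":0.02}
    - {"tx":0,"ty":0,"tz":0,"rx":0,"ry":0,"rz":14.4,"claw":0.02}
    - {"tx":0,"ty":0,"tz":0,"rx":0,"ry":0,"rz":16,"claw":0.02}
    - {"tx":0,"ty":0,"tz":0,"rx":0,"ry":0,"rz":17.6,"claw":0.02}
    - {"tx":0,"ty":0,"tz":0,"rx":0,"ry":0,"rz":19.2,"claw":0.02}

```text
clock: 35.7
eef_pos: [559.4, 91.5, 75.4]
tool_rot: [-3.133, -0.009, 2.805]
force: [0.1, -0.8, -2.4]
width: 41.3
```

```bash
python3 st.py
```

```text
{'clock': np.float64(35.7), 'qpos': array([-0.026,  0.746, -0.294,  1.863,  0.36 ,  0.598,  0.685]), 'eef_pos': array([559.4  ,  91.494,  75.394]), 'force': array([ 0.071, -0.835, -2.415]), 'width': np.float64(41.25)} 
z [-0.011 -0.005 -1.   ] y [ 0.33   0.944 -0.009] gp [559.6  91.6  94.4]
```

Emit:
apply_moves:
  increments:
    - {"tx":0.01,"ty":0.012,"tz":0,"rx":0,"ry":0,"rz":1.3,"claw":0.02}
    - {"tx":0.02,"ty":0.024,"tz":0,"rx":0,"ry":0,"rz":2.6,"claw":0.02}
    - {"tx":0.03,"ty":0.036,"tz":-0.01,"rx":0,"ry":0,"rz":3.85,"claw":0.02}
    - {"tx":0.03,"ty":0.044,"tz":-0.03,"rx":0,"ry":0,"rz":3.85,"claw":0.02}
    - {"tx":0.03,"ty":0.044,"tz":-0.048,"rx":0,"ry":0,"rz":3.85,"claw":0.02}
    - {"tx":0.03,"ty":0.044,"tz":-0.057,"rx":0,"ry":0,"rz":3.85,"claw":0.02}
    - {"tx":0.03,"ty":0.044,"tz":-0.06,"rx":0,"ry":0,"rz":3.85,"claw":0.02}
    - {"tx":0.03,"ty":0.044,"tz":-0.06,"rx":0,"ry":0,"rz":3.85,"claw":0.02}

```text
clock: 36.5
eef_pos: [588.6, 135.5, 16.5]
tool_rot: [-3.132, -0.011, 3.136]
force: [-4.3, -0.4, 7.1]
width: 41.0
```

```bash
python3 st.py
```

```text
{'clock': np.float64(36.5), 'qpos': array([-0.071,  0.881, -0.336,  1.773,  0.489,  0.586,  0.854]), 'eef_pos': array([588.597, 135.521,  16.519]), 'force': array([-4.292, -0.446,  7.056]), 'width': np.float64(41.026)} 
z [-0.011 -0.01  -1.   ] y [ 0.005  1.    -0.01 ] gp [588.8 135.7  35.5]
```

Emit:
apply_moves:
  increments:
    - {"tx":0,"ty":0,"tz":0,"rx":0,"ry":0,"rz":0,"claw":0.065}
    - {"tx":0,"ty":0,"tz":0,"rx":0,"ry":0,"rz":0,"claw":0.065}
    - {"tx":0,"ty":0,"tz":0,"rx":0,"ry":0,"rz":0,"claw":0.065}
    - {"tx":-0.004,"ty":0,"tz":0.002,"rx":0,"ry":-1.5,"rz":0,"claw":0.065}
    - {"tx":-0.008,"ty":0,"tz":0.003,"rx":0,"ry":-3,"rz":0,"claw":0.065}
    - {"tx":-0.012,"ty":0,"tz":0.003,"rx":0,"ry":-4,"rz":0,"claw":0.065}
    - {"tx":-0.012,"ty":0,"tz":0.003,"rx":0,"ry":-5.5,"rz":0,"claw":0.065}
    - {"tx":-0.012,"ty":0,"tz":0.003,"rx":0,"ry":-5.5,"rz":0,"claw":0.065}
    - {"tx":-0.012,"ty":0,"tz":0.003,"rx":0,"ry":-5.5,"rz":0,"claw":0.065}

```text
clock: 37.4
eef_pos: [585.9, 111.9, 16.6]
tool_rot: [-3.046, 0.315, 3.136]
force: [0.8, 0.8, -0.2]
width: 65.0
```

```bash
python3 st.py
```

```text
{'clock': np.float64(37.4), 'qpos': array([-0.222,  0.822, -0.193,  2.08 ,  1.641,  0.336, -0.384]), 'eef_pos': array([585.937, 111.943,  16.649]), 'force': array([ 0.764,  0.762, -0.208]), 'width': np.float64(64.956)} 
z [ 0.308 -0.097 -0.947] y [ 0.035  0.995 -0.091] gp [580.1 113.8  34.6]
```

Emit:
apply_moves:
  increments:
    - {"tx":-0.004,"ty":0.004,"tz":0,"rx":0.4,"ry":-0.5,"rz":0,"claw":0.075}
    - {"tx":-0.008,"ty":0.008,"tz":0,"rx":0.8,"ry":-1,"rz":0,"claw":0.075}
    - {"tx":-0.008,"ty":0.012,"tz":0,"rx":1.2,"ry":-1.5,"rz":0,"claw":0.075}
    - {"tx":-0.008,"ty":0.012,"tz":0,"rx":1.2,"ry":-1.5,"rz":0,"claw":0.075}
    - {"tx":-0.008,"ty":0.012,"tz":0,"rx":1.2,"ry":-1.5,"rz":0,"claw":0.075}

```text
clock: 37.9
eef_pos: [577.3, 121.8, 15.9]
tool_rot: [3.124, 0.439, 3.092]
force: [0.3, 0.4, -0.3]
width: 75.1
```

```bash
python3 st.py
python3 - <<'E'
from h import *
save('s9.png',get_image('wrist'))
E
```

```text
{'clock': np.float64(37.9), 'qpos': array([-0.049,  0.867, -0.432,  2.219,  2.206,  0.557, -0.926]), 'eef_pos': array([577.311, 121.84 ,  15.858]), 'force': array([ 0.337,  0.37 , -0.283]), 'width': np.float64(75.126)} 
z [ 0.425 -0.003 -0.905] y [0.042 0.999 0.016] gp [569.2 121.9  33.1]
```

View pics/s9.png

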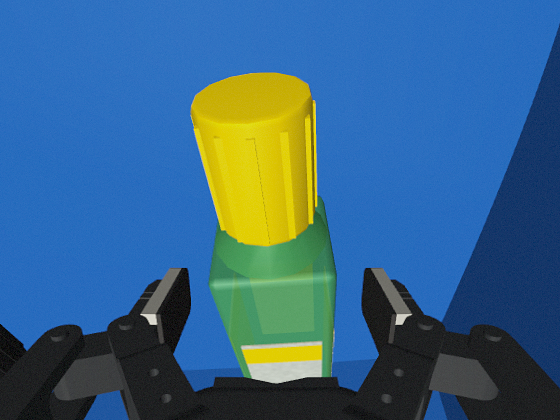

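The green bottle sits between the pads, slightly yawed, with its cap at (250,110). I'll turn the tool a little, close and tip.

Emit:
apply_moves:
  increments:
    - {"tx":0,"ty":0,"tz":0,"rx":0,"ry":0,"rz":1,"claw":0.075}
    - {"tx":0,"ty":0,"tz":0,"rx":0,"ry":0,"rz":1,"claw":0.02}
    - {"tx":0,"ty":0,"tz":0,"rx":0,"ry":0,"rz":1,"claw":0.02}
    - {"tx":0,"ty":0,"tz":0,"rx":0,"ry":0,"rz":1,"claw":0.02}
    - {"tx":0,"ty":0,"tz":0,"rx":0,"ry":0,"rz":1,"claw":0.02}
    - {"tx":0,"ty":0,"tz":0,"rx":0,"ry":0,"rz":1,"claw":0.02}
    - {"tx":0,"ty":0,"tz":0,"rx":0,"ry":0,"rz":1,"claw":0.02}
    - {"tx":0,"ty":0,"tz":0.01,"rx":0,"ry":0,"rz":1,"claw":0.02}

```text
clock: 38.75
eef_pos: [576.0, 122.8, 25.2]
tool_rot: [3.122, 0.437, -3.103]
force: [-0.1, 0.4, -3.1]
width: 41.2
```

Emit:
apply_moves:
  increments:
    - {"tx":-0.011,"ty":0,"tz":0.01,"rx":0,"ry":1.5,"rz":0,"claw":0.02}
    - {"tx":-0.022,"ty":0,"tz":0.02,"rx":0,"ry":3,"rz":0,"claw":0.02}
    - {"tx":-0.033,"ty":0,"tz":0.031,"rx":0,"ry":4.5,"rz":0,"claw":0.02}
    - {"tx":-0.044,"ty":0,"tz":0.042,"rx":0,"ry":6,"rz":0,"claw":0.02}
    - {"tx":-0.055,"ty":0,"tz":0.053,"rx":0,"ry":7.5,"rz":0,"claw":0.02}
    - {"tx":-0.066,"ty":0,"tz":0.063,"rx":0,"ry":9,"rz":0,"claw":0.02}
    - {"tx":-0.066,"ty":0,"tz":0.065,"rx":0,"ry":9,"rz":0,"claw":0.02}

```text
clock: 39.45
eef_pos: [509.0, 123.4, 91.5]
tool_rot: [-3.117, -0.022, -3.117]
force: [3.1, -1.3, -5.0]
width: 41.4
```

```bash
python3 st.py
```

```text
{'clock': np.float64(39.45), 'qpos': array([ 0.118,  0.753, -0.657,  1.953,  0.714,  0.717,  0.609]), 'eef_pos': array([509.043, 123.423,  91.506]), 'force': array([ 3.083, -1.268, -5.043]), 'width': np.float64(41.437)} 
z [-0.022 -0.025 -0.999] y [-0.025  0.999 -0.024] gp [509.5 123.9 110.5]
```

Emit:
apply_moves:
  increments:
    - {"tx":0,"ty":0,"tz":0,"rx":0,"ry":0,"rz":0,"claw":0.02}
    - {"tx":0,"ty":0,"tz":0,"rx":0,"ry":0,"rz":0,"claw":0.02}

```text
clock: 39.65
eef_pos: [513.5, 120.8, 89.7]
tool_rot: [-3.116, -0.012, -3.124]
force: [0.3, -0.7, -2.6]
width: 41.5
```

```bash
python3 st.py
```

```text
{'clock': np.float64(39.65), 'qpos': array([ 0.119,  0.755, -0.651,  1.953,  0.729,  0.708,  0.595]), 'eef_pos': array([513.531, 120.794,  89.667]), 'force': array([ 0.258, -0.724, -2.629]), 'width': np.float64(41.506)} 
z [-0.011 -0.026 -1.   ] y [-0.018  0.999 -0.026] gp [513.7 121.3 108.7]
```

Emit:
apply_moves:
  increments:
    - {"tx":-0.006,"ty":0,"tz":0.004,"rx":0,"ry":1.4,"rz":0,"claw":0.02}
    - {"tx":-0.012,"ty":0,"tz":0.008,"rx":0,"ry":2.8,"rz":0,"claw":0.02}
    - {"tx":-0.018,"ty":0,"tz":0.012,"rx":0,"ry":4.2,"rz":0,"claw":0.02}
    - {"tx":-0.026,"ty":0,"tz":0.016,"rx":0,"ry":5.6,"rz":0,"claw":0.02}
    - {"tx":-0.034,"ty":0,"tz":0.019,"rx":0,"ry":7,"rz":0,"claw":0.02}
    - {"tx":-0.042,"ty":0,"tz":0.022,"rx":0,"ry":8.4,"rz":0,"claw":0.02}
    - {"tx":-0.05,"ty":0,"tz":0.024,"rx":0,"ry":9.8,"rz":0,"claw":0.02}
    - {"tx":-0.06,"ty":0,"tz":0.025,"rx":0,"ry":11.2,"rz":0,"claw":0.02}
    - {"tx":-0.06,"ty":0,"tz":0.025,"rx":0,"ry":12.6,"rz":0,"claw":0.02}
    - {"tx":-0.06,"ty":0,"tz":0.025,"rx":0,"ry":12.6,"rz":0,"claw":0.02}
    - {"tx":-0.06,"ty":0,"tz":0.025,"rx":0,"ry":12.6,"rz":0,"claw":0.02}

```text
clock: 40.75
eef_pos: [451.5, 121.5, 112.5]
tool_rot: [3.141, -1.112, -3.107]
force: [0.1, 0.5, -2.3]
width: 41.3
```

```bash
python3 st.py
```

```text
{'clock': np.float64(40.75), 'qpos': array([ 0.101,  1.279, -0.711,  1.203,  0.213,  1.882,  0.981]), 'eef_pos': array([451.525, 121.481, 112.503]), 'force': array([ 0.058,  0.5  , -2.278]), 'width': np.float64(41.301)} 
z [-0.896 -0.03  -0.443] y [-0.034  0.999  0.   ] gp [468.6 122.1 120.9]
```

Emit:
apply_moves:
  increments:
    - {"tx":0,"ty":0,"tz":-0.003,"rx":0,"ry":0,"rz":0,"claw":0.02}
    - {"tx":0,"ty":0,"tz":-0.006,"rx":0,"ry":0,"rz":0,"claw":0.02}
    - {"tx":0,"ty":0,"tz":-0.006,"rx":0,"ry":0,"rz":0,"claw":0.02}

```text
clock: 41.05
eef_pos: [452.5, 121.4, 109.6]
tool_rot: [3.129, -1.112, -3.098]
force: [-0.1, 0.8, -2.7]
width: 41.6
```

Emit:
apply_moves:
  increments:
    - {"tx":0,"ty":0,"tz":-0.002,"rx":0,"ry":0,"rz":0,"claw":0.02}
    - {"tx":0,"ty":0,"tz":-0.003,"rx":0,"ry":0,"rz":0,"claw":0.02}

```text
clock: 41.25
eef_pos: [452.4, 121.5, 106.2]
tool_rot: [3.127, -1.114, -3.097]
force: [0.2, 0.1, -2.7]
width: 40.9
```

Emit:
apply_moves:
  increments:
    - {"tx":0,"ty":0,"tz":-0.002,"rx":0,"ry":0,"rz":0,"claw":0.02}
    - {"tx":0,"ty":0,"tz":-0.002,"rx":0,"ry":0,"rz":0,"claw":0.02}

```text
clock: 41.45
eef_pos: [452.2, 121.7, 104.0]
tool_rot: [3.126, -1.115, -3.096]
force: [0.1, -0.2, -1.4]
width: 41.4
```

Emit:
apply_moves:
  increments:
    - {"tx":0,"ty":0,"tz":-0.002,"rx":0,"ry":0,"rz":0,"claw":0.02}
    - {"tx":0,"ty":0,"tz":-0.002,"rx":0,"ry":0,"rz":0,"claw":0.02}

```text
clock: 41.65
eef_pos: [452.3, 121.7, 103.9]
tool_rot: [3.125, -1.117, -3.094]
force: [2.7, 0.1, 5.8]
width: 41.2
```

```bash
python3 st.py;  python3 - <<'E'
from h import *
a=get_image('scene')[130:300,150:400]
b=get_image('wrist')
save('s10.png',np.vstack([cv2.resize(a,(441,300)),cv2.resize(b,(441,300))]))
E
```

```text
{'clock': np.float64(41.65), 'qpos': array([ 0.102,  1.295, -0.712,  1.195,  0.218,  1.879,  0.988]), 'eef_pos': array([452.288, 121.708, 103.886]), 'force': array([2.688, 0.115, 5.757]), 'width': np.float64(41.185)} 
z [-0.898 -0.026 -0.439] y [-0.032  0.999  0.007] gp [469.4 122.2 112.2]
```

Contact at the height expected for an upright bottle. Releasing and retreating.

Emit:
apply_moves:
  increments:
    - {"tx":0,"ty":0,"tz":0,"rx":0,"ry":0,"rz":0,"claw":0.05}
    - {"tx":0,"ty":0,"tz":0,"rx":0,"ry":0,"rz":0,"claw":0.065}
    - {"tx":0,"ty":0,"tz":0,"rx":0,"ry":0,"rz":0,"claw":0.075}
    - {"tx":0,"ty":0,"tz":0,"rx":0,"ry":0,"rz":0,"claw":0.075}
    - {"tx":0.018,"ty":0,"tz":0.009,"rx":0,"ry":0,"rz":0,"claw":0.075}
    - {"tx":0.045,"ty":0,"tz":0.022,"rx":0,"ry":0,"rz":0,"claw":0.075}
    - {"tx":0.08,"ty":0,"tz":0.045,"rx":0,"ry":0,"rz":0,"claw":0.075}
    - {"tx":0.1,"ty":0,"tz":0.08,"rx":0,"ry":-1.5,"rz":0,"claw":0.075}
    - {"tx":0.1,"ty":0,"tz":0.11,"rx":0,"ry":-3,"rz":0,"claw":0.075}
    - {"tx":0.1,"ty":-0.02,"tz":0.14,"rx":0,"ry":-4.5,"rz":0,"claw":0.075}
    - {"tx":0.1,"ty":-0.06,"tz":0.14,"rx":0,"ry":-6,"rz":0,"claw":0.075}
    - {"tx":0.1,"ty":-0.1,"tz":0.14,"rx":0,"ry":-7.5,"rz":0,"claw":0.075}

```text
clock: 42.95
eef_pos: [553.2, 21.5, 243.7]
tool_rot: [-3.126, -0.451, -3.116]
force: [1.0, -1.4, -0.6]
width: 74.9
```

```bash
python3 st.py;  python3 - <<'E'
from h import *
a=get_image('scene')[100:310,150:430]
save('s11.png',cv2.resize(a,(800,600)))
E
```

```text
{'clock': np.float64(42.95), 'qpos': array([ 0.013,  0.741, -0.183,  1.357,  0.084,  1.504,  1.424]), 'eef_pos': array([553.243,  21.548, 243.72 ]), 'force': array([ 0.993, -1.362, -0.566]), 'width': np.float64(74.866)} 
z [-0.436 -0.027 -0.9  ] y [-0.032  0.999 -0.014] gp [561.5  22.1 260.8]
```

View pics/s11.png

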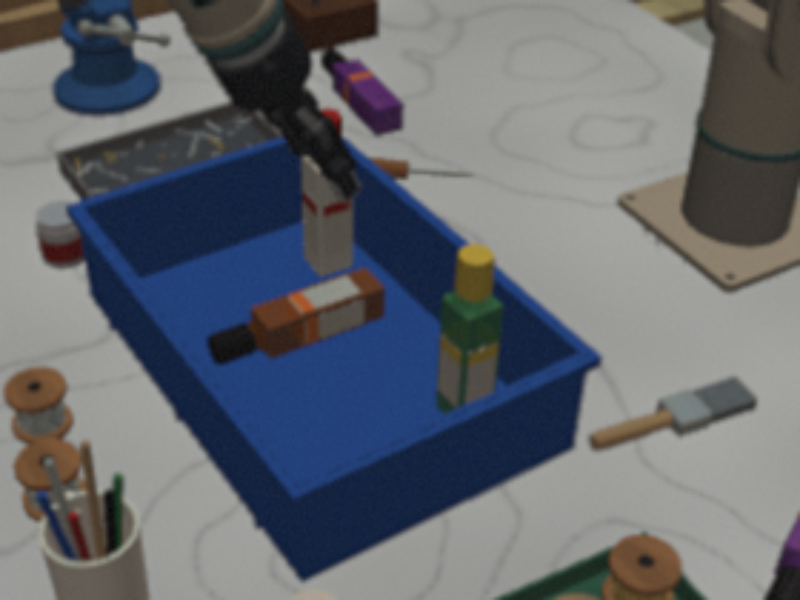

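White and green both stand. Now amber, with the same procedure.

Emit:
apply_moves:
  increments:
    - {"tx":0,"ty":-0.03,"tz":0,"rx":0.1,"ry":-1.3,"rz":0,"claw":0.085}
    - {"tx":-0.006,"ty":-0.06,"tz":0,"rx":0.2,"ry":-2.6,"rz":0,"claw":0.085}
    - {"tx":-0.006,"ty":-0.078,"tz":0,"rx":0.3,"ry":-3.9,"rz":0,"claw":0.085}
    - {"tx":-0.006,"ty":-0.078,"tz":-0.02,"rx":0.3,"ry":-5.2,"rz":0,"claw":0.085}
    - {"tx":-0.006,"ty":-0.078,"tz":-0.02,"rx":0.3,"ry":-5.2,"rz":0,"claw":0.085}

```text
clock: 43.5
eef_pos: [539.0, -57.0, 220.0]
tool_rot: [-3.142, -0.016, -3.117]
force: [-0.4, -0.6, 0.6]
width: 84.9
```

Emit:
apply_moves:
  increments:
    - {"tx":0,"ty":0,"tz":0,"rx":0,"ry":0,"rz":-1.6,"claw":0.085}
    - {"tx":0,"ty":0,"tz":0,"rx":0,"ry":0,"rz":-3.2,"claw":0.085}
    - {"tx":0,"ty":0,"tz":0,"rx":0,"ry":0,"rz":-4.8,"claw":0.085}
    - {"tx":0,"ty":0,"tz":0,"rx":0,"ry":0,"rz":-6.4,"claw":0.085}
    - {"tx":0,"ty":0,"tz":0,"rx":0,"ry":0,"rz":-8,"claw":0.085}
    - {"tx":0,"ty":0,"tz":0,"rx":0,"ry":0,"rz":-9.6,"claw":0.085}
    - {"tx":0,"ty":0,"tz":0,"rx":0,"ry":0,"rz":-11.2,"claw":0.085}
    - {"tx":0,"ty":0,"tz":0,"rx":0,"ry":0,"rz":-12.8,"claw":0.085}
    - {"tx":0,"ty":0,"tz":0,"rx":0,"ry":0,"rz":-14.4,"claw":0.085}
    - {"tx":0,"ty":0,"tz":0,"rx":0,"ry":0,"rz":-16,"claw":0.085}
    - {"tx":0,"ty":0,"tz":0,"rx":0,"ry":0,"rz":-17.6,"claw":0.085}
    - {"tx":0,"ty":0,"tz":0,"rx":0,"ry":0,"rz":-18,"claw":0.085}

```text
clock: 44.7
eef_pos: [547.4, -54.6, 222.2]
tool_rot: [-3.139, -0.007, 1.597]
force: [-0.3, -0.2, 0.7]
width: 85.1
```

Emit:
apply_moves:
  increments:
    - {"tx":0,"ty":0,"tz":0,"rx":0,"ry":0,"rz":-1.6,"claw":0.085}
    - {"tx":0,"ty":0,"tz":0,"rx":0,"ry":0,"rz":-3.2,"claw":0.085}
    - {"tx":0,"ty":0,"tz":0,"rx":0,"ry":0,"rz":-4.8,"claw":0.085}
    - {"tx":0,"ty":0,"tz":0,"rx":0,"ry":0,"rz":-6.4,"claw":0.085}
    - {"tx":0,"ty":0,"tz":0,"rx":0,"ry":0,"rz":-8,"claw":0.085}
    - {"tx":0,"ty":0,"tz":0,"rx":0,"ry":0,"rz":-9.6,"claw":0.085}
    - {"tx":0,"ty":0,"tz":0,"rx":0,"ry":0,"rz":-11.2,"claw":0.085}
    - {"tx":0,"ty":0,"tz":0,"rx":0,"ry":0,"rz":-12.8,"claw":0.085}
    - {"tx":0,"ty":0,"tz":0,"rx":0,"ry":0,"rz":-14.4,"claw":0.085}
    - {"tx":0,"ty":0,"tz":0,"rx":0,"ry":0,"rz":-16,"claw":0.085}
    - {"tx":0,"ty":0,"tz":0,"rx":0,"ry":0,"rz":-17.6,"claw":0.085}
    - {"tx":0,"ty":0,"tz":0,"rx":0,"ry":0,"rz":-17.9,"claw":0.085}

```text
clock: 45.9
eef_pos: [547.0, -54.8, 221.9]
tool_rot: [-3.141, -0.005, 0.037]
force: [0.8, -0.6, 0.6]
width: 85.0
```

```bash
python3 st.py
python3 - <<'E'
from h import *
c=calibration('wrist');im=get_image('wrist');h=cv2.cvtColor(im,cv2.COLOR_RGB2HSV)
for n,lo,hi in(('black',(0,0,0),(180,255,60)),('amber',(5,120,60),(15,255,255))):
    m=cv2.inRange(h,lo,hi);m[290:]=0;N,_,st,ce=cv2.connectedComponentsWithStats(m)
    for i in range(1,N):
        if st[i,4]>300: print(n,st[i],ce[i].round(),onz(c,ce[i],27 if n=='black' else 40)[0].round())
save('w12.png',im)
E
```

```text
{'clock': np.float64(45.9), 'qpos': array([-0.393,  0.581,  0.691,  1.828, -0.467,  0.896, -1.018]), 'eef_pos': array([546.998, -54.849, 221.894]), 'force': array([ 0.752, -0.61 ,  0.581]), 'width': np.float64(84.951)} 
z [ 0.005  0.001 -1.   ] y [ 0.037 -0.999 -0.001] gp [546.9 -54.9 240.9]
black [ 261   73   34   47 1379] [277.  96.] [631. -53.  27.]
amber [ 255  120   45  151 3614] [277. 185.] [550. -56.  40.]
```

Emit:
apply_moves:
  increments:
    - {"tx":0,"ty":0,"tz":-0.045,"rx":0,"ry":0,"rz":0,"claw":0.085}
    - {"tx":0,"ty":0,"tz":-0.09,"rx":0,"ry":0,"rz":0,"claw":0.085}
    - {"tx":0,"ty":0,"tz":-0.135,"rx":0,"ry":0,"rz":0,"claw":0.085}
    - {"tx":0,"ty":0,"tz":-0.175,"rx":0,"ry":0,"rz":0,"claw":0.085}
    - {"tx":0,"ty":0,"tz":-0.198,"rx":0,"ry":0,"rz":0,"claw":0.085}
    - {"tx":0,"ty":0,"tz":-0.206,"rx":0,"ry":0,"rz":0,"claw":0.085}
    - {"tx":0,"ty":0,"tz":-0.206,"rx":0,"ry":0,"rz":0,"claw":0.02}
    - {"tx":0,"ty":0,"tz":-0.206,"rx":0,"ry":0,"rz":0,"claw":0.02}
    - {"tx":0,"ty":0,"tz":-0.206,"rx":0,"ry":0,"rz":0,"claw":0.02}
    - {"tx":0,"ty":0,"tz":-0.206,"rx":0,"ry":0,"rz":0,"claw":0.02}
    - {"tx":0,"ty":0,"tz":-0.206,"rx":0,"ry":0,"rz":0,"claw":0.02}
    - {"tx":0,"ty":0,"tz":-0.206,"rx":0,"ry":0,"rz":0,"claw":0.02}

```text
clock: 47.15
eef_pos: [547.6, -56.2, 17.8]
tool_rot: [-3.141, -0.01, 0.036]
force: [-1.0, 0.2, 6.3]
width: 40.9
```

Emit:
apply_moves:
  increments:
    - {"tx":0,"ty":0,"tz":0,"rx":0,"ry":0,"rz":0,"claw":0.02}
    - {"tx":0.005,"ty":0.01,"tz":0.03,"rx":0,"ry":0,"rz":0,"claw":0.02}
    - {"tx":0.01,"ty":0.02,"tz":0.06,"rx":0,"ry":0,"rz":0,"claw":0.02}
    - {"tx":0.015,"ty":0.03,"tz":0.06,"rx":0,"ry":0,"rz":1.5,"claw":0.02}
    - {"tx":0.02,"ty":0.04,"tz":0.06,"rx":0,"ry":0,"rz":3,"claw":0.02}
    - {"tx":0.025,"ty":0.05,"tz":0.06,"rx":0,"ry":0,"rz":4.5,"claw":0.02}
    - {"tx":0.025,"ty":0.05,"tz":0.06,"rx":0,"ry":0,"rz":6,"claw":0.02}
    - {"tx":0.025,"ty":0.05,"tz":0.06,"rx":0,"ry":0,"rz":7.5,"claw":0.02}
    - {"tx":0.025,"ty":0.05,"tz":0.06,"rx":0,"ry":0,"rz":9,"claw":0.02}
    - {"tx":0.025,"ty":0.05,"tz":0.06,"rx":0,"ry":0,"rz":10.5,"claw":0.02}
    - {"tx":0.025,"ty":0.05,"tz":0.06,"rx":0,"ry":0,"rz":12,"claw":0.02}
    - {"tx":0.025,"ty":0.05,"tz":0.06,"rx":0,"ry":0,"rz":13.5,"claw":0.02}

```text
clock: 48.35
eef_pos: [571.0, -6.2, 76.4]
tool_rot: [-3.142, -0.006, 1.219]
force: [0.4, 0.6, -2.4]
width: 40.5
```

Emit:
apply_moves:
  increments:
    - {"tx":0,"ty":0,"tz":0,"rx":0,"ry":0,"rz":1.6,"claw":0.02}
    - {"tx":0,"ty":0,"tz":0,"rx":0,"ry":0,"rz":3.2,"claw":0.02}
    - {"tx":0,"ty":0,"tz":0,"rx":0,"ry":0,"rz":4.8,"claw":0.02}
    - {"tx":0,"ty":0,"tz":0,"rx":0,"ry":0,"rz":6.4,"claw":0.02}
    - {"tx":0,"ty":0,"tz":0,"rx":0,"ry":0,"rz":8,"claw":0.02}
    - {"tx":0,"ty":0,"tz":0,"rx":0,"ry":0,"rz":9.6,"claw":0.02}
    - {"tx":0,"ty":0,"tz":0,"rx":0,"ry":0,"rz":11.2,"claw":0.02}
    - {"tx":0,"ty":0,"tz":0,"rx":0,"ry":0,"rz":12.8,"claw":0.02}
    - {"tx":0,"ty":0,"tz":0,"rx":0,"ry":0,"rz":14.4,"claw":0.02}
    - {"tx":0,"ty":0,"tz":0,"rx":0,"ry":0,"rz":16,"claw":0.02}
    - {"tx":0,"ty":0,"tz":0,"rx":0,"ry":0,"rz":17.6,"claw":0.02}
    - {"tx":0,"ty":0,"tz":0,"rx":0,"ry":0,"rz":19.2,"claw":0.02}

```text
clock: 49.55
eef_pos: [570.9, -6.8, 76.3]
tool_rot: [-3.14, -0.006, 2.894]
force: [-0.0, -0.8, -2.8]
width: 41.2
```

```bash
python3 st.py
```

```text
{'clock': np.float64(49.55), 'qpos': array([ 0.109,  0.74 , -0.229,  1.858,  0.281,  0.582,  1.025]), 'eef_pos': array([570.921,  -6.767,  76.298]), 'force': array([-0.007, -0.835, -2.794]), 'width': np.float64(41.247)} 
z [-0.006  0.    -1.   ] y [ 0.245  0.97  -0.001] gp [571.   -6.8  95.3]
```

Emit:
apply_moves:
  increments:
    - {"tx":0.01,"ty":0,"tz":0,"rx":0,"ry":0,"rz":1.4,"claw":0.02}
    - {"tx":0.02,"ty":0,"tz":-0.01,"rx":0,"ry":0,"rz":2.8,"claw":0.02}
    - {"tx":0.027,"ty":-0.01,"tz":-0.03,"rx":0,"ry":0,"rz":2.8,"claw":0.02}
    - {"tx":0.027,"ty":-0.01,"tz":-0.048,"rx":0,"ry":0,"rz":2.8,"claw":0.02}
    - {"tx":0.027,"ty":-0.01,"tz":-0.057,"rx":0,"ry":0,"rz":2.8,"claw":0.02}
    - {"tx":0.027,"ty":-0.01,"tz":-0.06,"rx":0,"ry":0,"rz":2.8,"claw":0.02}
    - {"tx":0.027,"ty":-0.01,"tz":-0.06,"rx":0,"ry":0,"rz":2.8,"claw":0.085}
    - {"tx":0.027,"ty":-0.01,"tz":-0.06,"rx":0,"ry":0,"rz":2.8,"claw":0.085}
    - {"tx":0.027,"ty":-0.01,"tz":-0.06,"rx":0,"ry":0,"rz":2.8,"claw":0.085}
    - {"tx":0.027,"ty":-0.01,"tz":-0.06,"rx":0,"ry":0,"rz":2.8,"claw":0.085}
    - {"tx":0.027,"ty":-0.01,"tz":-0.03,"rx":0,"ry":0,"rz":2.8,"claw":0.085}
    - {"tx":0.02,"ty":-0.01,"tz":0.01,"rx":0,"ry":0,"rz":2.8,"claw":0.085}

```text
clock: 50.75
eef_pos: [590.4, -16.2, 85.1]
tool_rot: [-3.142, -0.01, 3.133]
force: [0.6, 0.3, 1.0]
width: 85.0
```

Emit:
apply_moves:
  increments:
    - {"tx":0,"ty":0,"tz":0.01,"rx":0,"ry":-1.5,"rz":0,"claw":0.085}
    - {"tx":0,"ty":0,"tz":0.01,"rx":0,"ry":-3,"rz":0,"claw":0.085}
    - {"tx":0,"ty":0,"tz":0.01,"rx":0,"ry":-4.5,"rz":0,"claw":0.085}
    - {"tx":0,"ty":0,"tz":0.01,"rx":0,"ry":-5.2,"rz":0,"claw":0.085}
    - {"tx":0,"ty":0,"tz":0.01,"rx":0,"ry":-5.2,"rz":0,"claw":0.085}
    - {"tx":0,"ty":0,"tz":0.01,"rx":0,"ry":-5.2,"rz":0,"claw":0.085}

```text
clock: 51.35
eef_pos: [582.3, -34.5, 89.9]
tool_rot: [-3.089, 0.331, 3.136]
force: [0.6, -0.4, 0.6]
width: 85.0
```

```bash
python3 st.py
```

```text
{'clock': np.float64(51.35), 'qpos': array([ 0.212,  0.674, -0.35 ,  2.14 ,  1.504,  0.28 ,  0.073]), 'eef_pos': array([582.254, -34.499,  89.905]), 'force': array([ 0.628, -0.438,  0.587]), 'width': np.float64(85.035)} 
z [ 0.324 -0.055 -0.944] y [ 0.023  0.998 -0.05 ] gp [576.1 -33.5 107.8]
```

Emit:
apply_moves:
  increments:
    - {"tx":0.002,"ty":0.006,"tz":0,"rx":0.3,"ry":-0.6,"rz":0,"claw":0.085}
    - {"tx":0.004,"ty":0.012,"tz":0,"rx":0.65,"ry":-1.3,"rz":0,"claw":0.085}
    - {"tx":0.004,"ty":0.018,"tz":0,"rx":0.65,"ry":-1.3,"rz":0,"claw":0.085}
    - {"tx":0.004,"ty":0.018,"tz":0,"rx":0.65,"ry":-1.3,"rz":0,"claw":0.085}
    - {"tx":0.004,"ty":0.018,"tz":0,"rx":0.65,"ry":-1.3,"rz":0,"claw":0.085}

```text
clock: 51.85
eef_pos: [586.2, -17.0, 89.6]
tool_rot: [3.132, 0.441, 3.111]
force: [0.2, -0.4, 0.3]
width: 84.9
```

```bash
python3 st.py
python3 - <<'E'
from h import *
save('s13.png',get_image('wrist'))
E
```

```text
{'clock': np.float64(51.85), 'qpos': array([ 0.343,  0.718, -0.545,  2.225,  2.058,  0.401, -0.47 ]), 'eef_pos': array([586.182, -17.042,  89.613]), 'force': array([ 0.199, -0.435,  0.281]), 'width': np.float64(84.95)} 
z [ 0.427 -0.003 -0.904] y [0.026 1.    0.009] gp [578.1 -17.  106.8]
```

View pics/s13.png

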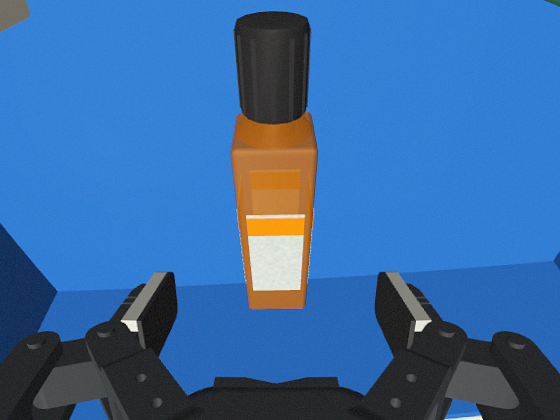

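The amber bottle lies straight between the jaws. Descending, gripping and tipping.

Emit:
apply_moves:
  increments:
    - {"tx":0,"ty":0,"tz":-0.03,"rx":0,"ry":0,"rz":0.3,"claw":0.085}
    - {"tx":0,"ty":0,"tz":-0.055,"rx":0,"ry":0,"rz":0.3,"claw":0.085}
    - {"tx":0,"ty":0,"tz":-0.072,"rx":0,"ry":0,"rz":0.3,"claw":0.085}
    - {"tx":0,"ty":0,"tz":-0.072,"rx":0,"ry":0,"rz":0.3,"claw":0.085}
    - {"tx":0,"ty":0,"tz":-0.072,"rx":0,"ry":0,"rz":0.3,"claw":0.02}
    - {"tx":0,"ty":0,"tz":-0.072,"rx":0,"ry":0,"rz":0.3,"claw":0.02}
    - {"tx":0,"ty":0,"tz":-0.072,"rx":0,"ry":0,"rz":0.3,"claw":0.02}
    - {"tx":0,"ty":0,"tz":-0.072,"rx":0,"ry":0,"rz":0.3,"claw":0.02}
    - {"tx":0,"ty":0,"tz":-0.072,"rx":0,"ry":0,"rz":0.3,"claw":0.02}
    - {"tx":0,"ty":0,"tz":-0.072,"rx":0,"ry":0,"rz":0.3,"claw":0.02}
    - {"tx":0,"ty":0,"tz":-0.072,"rx":0,"ry":0,"rz":0.3,"claw":0.02}
    - {"tx":0,"ty":0,"tz":-0.062,"rx":0,"ry":0,"rz":0.3,"claw":0.02}

```text
clock: 53.1
eef_pos: [585.5, -16.7, 27.6]
tool_rot: [3.131, 0.44, 3.138]
force: [-0.9, -0.0, -3.8]
width: 41.4
```

Emit:
apply_moves:
  increments:
    - {"tx":-0.011,"ty":0,"tz":0.01,"rx":0,"ry":1.5,"rz":0,"claw":0.02}
    - {"tx":-0.022,"ty":0,"tz":0.02,"rx":0,"ry":3,"rz":0,"claw":0.02}
    - {"tx":-0.033,"ty":0,"tz":0.031,"rx":0,"ry":4.5,"rz":0,"claw":0.02}
    - {"tx":-0.044,"ty":0,"tz":0.042,"rx":0,"ry":6,"rz":0,"claw":0.02}
    - {"tx":-0.055,"ty":0,"tz":0.053,"rx":0,"ry":7.5,"rz":0,"claw":0.02}
    - {"tx":-0.066,"ty":0,"tz":0.063,"rx":0,"ry":9,"rz":0,"claw":0.02}
    - {"tx":-0.066,"ty":0,"tz":0.065,"rx":0,"ry":9,"rz":0,"claw":0.02}

```text
clock: 53.8
eef_pos: [517.4, -14.6, 95.5]
tool_rot: [-3.096, -0.075, 3.131]
force: [2.7, -2.2, -5.7]
width: 41.4
```

```bash
python3 st.py
```

```text
{'clock': np.float64(53.8), 'qpos': array([ 0.389,  0.772, -0.699,  1.922,  0.716,  0.812,  0.826]), 'eef_pos': array([517.414, -14.614,  95.506]), 'force': array([ 2.703, -2.244, -5.718]), 'width': np.float64(41.412)} 
z [-0.075 -0.045 -0.996] y [ 0.007  0.999 -0.045] gp [518.8 -13.8 114.4]
```

Emit:
apply_moves:
  increments:
    - {"tx":-0.005,"ty":0,"tz":0.003,"rx":0.2,"ry":1.4,"rz":0,"claw":0.02}
    - {"tx":-0.01,"ty":0,"tz":0.007,"rx":0.4,"ry":2.8,"rz":0,"claw":0.02}
    - {"tx":-0.017,"ty":0,"tz":0.01,"rx":0.5,"ry":4.2,"rz":0,"claw":0.02}
    - {"tx":-0.025,"ty":0,"tz":0.013,"rx":0.5,"ry":5.6,"rz":0,"claw":0.02}
    - {"tx":-0.033,"ty":0,"tz":0.016,"rx":0.5,"ry":7,"rz":0,"claw":0.02}
    - {"tx":-0.042,"ty":0,"tz":0.018,"rx":0.5,"ry":8.4,"rz":0,"claw":0.02}
    - {"tx":-0.052,"ty":0,"tz":0.02,"rx":0.5,"ry":9.8,"rz":0,"claw":0.02}
    - {"tx":-0.062,"ty":0,"tz":0.02,"rx":0.5,"ry":11.2,"rz":0,"claw":0.02}
    - {"tx":-0.062,"ty":0,"tz":0.02,"rx":0.5,"ry":12.1,"rz":0,"claw":0.02}
    - {"tx":-0.062,"ty":0,"tz":0.02,"rx":0.5,"ry":12.1,"rz":0,"claw":0.02}
    - {"tx":-0.062,"ty":0,"tz":0.02,"rx":0.5,"ry":12.1,"rz":0,"claw":0.02}

```text
clock: 54.9
eef_pos: [458.7, -16.0, 112.5]
tool_rot: [3.134, -1.122, -3.121]
force: [0.7, 0.4, -2.5]
width: 41.1
```

```bash
python3 st.py
```

```text
{'clock': np.float64(54.9), 'qpos': array([ 0.264,  1.263, -0.644,  1.213,  0.313,  1.94 ,  1.145]), 'eef_pos': array([458.658, -15.959, 112.522]), 'force': array([ 0.7  ,  0.389, -2.545]), 'width': np.float64(41.126)} 
z [-0.901 -0.011 -0.434] y [-0.014  1.     0.003] gp [475.8 -15.7 120.8]
```

Emit:
apply_moves:
  increments:
    - {"tx":0,"ty":0,"tz":-0.003,"rx":0,"ry":0,"rz":0,"claw":0.02}
    - {"tx":0,"ty":0,"tz":-0.006,"rx":0,"ry":0,"rz":0,"claw":0.02}
    - {"tx":0,"ty":0,"tz":-0.006,"rx":0,"ry":0,"rz":0,"claw":0.02}

```text
clock: 55.2
eef_pos: [458.4, -16.7, 107.1]
tool_rot: [3.136, -1.124, -3.122]
force: [-1.5, -0.6, -2.8]
width: 41.5
```

Emit:
apply_moves:
  increments:
    - {"tx":0,"ty":0,"tz":-0.002,"rx":0,"ry":0,"rz":0,"claw":0.02}
    - {"tx":0,"ty":0,"tz":-0.002,"rx":0,"ry":0,"rz":0,"claw":0.02}

```text
clock: 55.4
eef_pos: [458.2, -16.5, 104.7]
tool_rot: [3.135, -1.125, -3.121]
force: [-0.3, -0.4, -4.0]
width: 41.3
```

Emit:
apply_moves:
  increments:
    - {"tx":0,"ty":0,"tz":-0.002,"rx":0,"ry":0,"rz":0,"claw":0.02}
    - {"tx":0,"ty":0,"tz":-0.002,"rx":0,"ry":0,"rz":0,"claw":0.02}

```text
clock: 55.6
eef_pos: [458.2, -16.4, 103.2]
tool_rot: [3.134, -1.127, -3.121]
force: [0.3, 0.2, -0.3]
width: 41.3
```

Emit:
apply_moves:
  increments:
    - {"tx":0,"ty":0,"tz":-0.001,"rx":0,"ry":0,"rz":0,"claw":0.02}
    - {"tx":0,"ty":0,"tz":-0.001,"rx":0,"ry":0,"rz":0,"claw":0.05}
    - {"tx":0,"ty":0,"tz":-0.001,"rx":0,"ry":0,"rz":0,"claw":0.065}
    - {"tx":0,"ty":0,"tz":-0.001,"rx":0,"ry":0,"rz":0,"claw":0.075}
    - {"tx":0,"ty":0,"tz":-0.001,"rx":0,"ry":0,"rz":0,"claw":0.075}
    - {"tx":0.018,"ty":0,"tz":0.009,"rx":0,"ry":0,"rz":0,"claw":0.075}
    - {"tx":0.045,"ty":0,"tz":0.022,"rx":0,"ry":0,"rz":0,"claw":0.075}
    - {"tx":0.08,"ty":0,"tz":0.045,"rx":0,"ry":0,"rz":0,"claw":0.075}
    - {"tx":0.12,"ty":0,"tz":0.08,"rx":0,"ry":-1.5,"rz":0,"claw":0.075}
    - {"tx":0.14,"ty":0,"tz":0.12,"rx":0,"ry":-3,"rz":0,"claw":0.075}
    - {"tx":0.14,"ty":0,"tz":0.16,"rx":0,"ry":-4.5,"rz":0,"claw":0.075}
    - {"tx":0.14,"ty":0,"tz":0.2,"rx":0,"ry":-6,"rz":0,"claw":0.075}

```text
clock: 56.8
eef_pos: [593.2, -15.9, 275.5]
tool_rot: [-3.136, -0.596, -3.13]
force: [1.6, -0.8, 1.1]
width: 75.2
```

```bash
python3 st.py;  python3 - <<'E'
from h import *
save('s14.png',cv2.resize(get_image('scene')[:, :],(800,600)))
E
```

```text
{'clock': np.float64(56.8), 'qpos': array([ 0.049,  0.88 , -0.167,  1.036,  0.088,  1.831,  1.483]), 'eef_pos': array([593.23 , -15.946, 275.476]), 'force': array([ 1.608, -0.831,  1.051]), 'width': np.float64(75.248)} 
z [-0.561 -0.012 -0.827] y [-0.014  1.    -0.004] gp [603.9 -15.7 291.2]
```

View pics/s14.png

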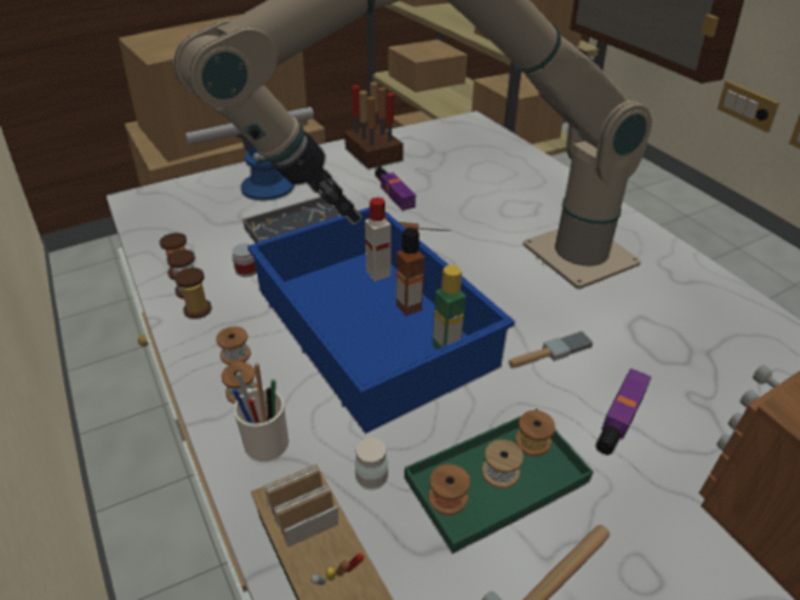

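All three bottles stand in the bin, all three spools stand in the tray, and the bystanders are in their places. Handing in.

```bash
python3 -c "
from h import *
print(finish_job(), read_state()['clock'])"
```

```text
the job is handed in; nothing more can be done
the job is handed in; nothing more can be done
```

The job is handed in, at about 57 s on the robot's clock. The system gave no verdict.

**What I did:**
- **Spools:** I lifted the brass and steel spools out of the bin and stood them on end in the green tray beside the copper one.
- **Bottles:** I turned white, green and amber half round, low inside the bin with the foot kept under the rim. I then regripped each one, tipped it up and set it on its foot.

**What my last checks showed:**
- The last scene picture, taken after the arm had withdrawn, shows all three bottles upright with caps up and all three spools standing in the tray. It also shows the jar, tin, brush and graver where they were. I judged this by eye; I did not measure the bottles' lean or the bystanders' positions.
- The floor-contact heights fit upright bottles for green and amber. White was let go about 4° short of vertical and settled on its foot.

**What went wrong on the way:**
- An early test of tilting the tool outward over the bin ran into joint limits, so I turned the bottles round instead.
- While I was regripping green, the tool drifted about 24 mm sideways and nudged the bottle. I corrected this before tipping it.
- My two readings of the copper spool's position disagreed by about 30 mm. A later picture showed it standing clear of the other two.

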